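# Finish the pyramid of gearbox shafts

### The arm

A 6-joint arm with a two-finger parallel gripper is mounted at the origin on the work surface. World frame = base frame: x ahead of the robot, y to its left, z up, the work surface at z = 0. Lengths are in m, angles in rad, forces in N, time in s.
With the tool pointing down it reaches from about 0.35 to 0.875 m from the base axis. Payload 4.2 kg.
Tool frame: the origin (TCP) lies midway between the tips of the shut fingers; the grasp point (between the pads) lies 19 mm behind it; z points along the fingers, y is the line along which they close (so a half turn about z gives the same grasp; the last joint's range is limited). The gripper opens to 87 mm and grips with 3 to 60 N. Pads are 19 mm wide; open, the fingers measure 117 mm over their backs; the gripper's body (75 mm by 190 mm) begins 51 mm behind the grasp point.
Start: joints at [1.379, 0.385, 0.008, 0, -1.194, -0.259], TCP at [0.272, 0.563, 0.197] pointing down, gripper open.
Joint ranges: [-3.14, 3.14], [-1.21, 2.06], [-1.07, 1.41], [-3.16, 2.05], [-2.99, -0.16], [-3.1, 3.1]. Speed limits (rad/s): [2.79, 2.79, 3.14, 3.14, 3.14, 3.14].

### API

Orientations are given as a unit quaternion [w, x, y, z].
In Python, from plant import status, eyes, hand_in gives the robot as it stands.
- The arm moves only by the tool step_arm, never from a script. Its argument "commands" is a list of rows, each an object with "translation": the shift along the world's x, y, z in units of 25 mm (1.0 is 25 mm), a list of three; "rotation": the turn, a rotation vector about the world's x, y, z in units of 0.15 rad (1.0 is 0.15 rad), a list of three; "jaw": the closure, from 0 (fully open) to 1 (shut). In form: [{"translation": [tx, ty, tz], "rotation": [ax, ay, az], "jaw": jaw}, ...]. A call has exactly 5 rows; each row shifts and turns the commanded pose from where the row before left it; what a row does not reach is not made up. A row lasts 1/10 s, in which the tool goes at most 50 mm and 8.59 degrees, less where a joint would pass 70% of its speed; a pose out of reach is approached as far as the arm can. A call with a number of a shift or a turn outside -1 to 1 is refused whole. A call with a gripper value outside its range is refused whole. The fingers move at their own pace and stop on an object; "newtons" is the grip in N (left out, the last holds). Time passes only in rows, so rows that do not move let the fingers close, or fill a call up. It gives the time, the measured TCP pose, the force, the opening and the grip force at its end, in the units of the state.
- status.get_state(): the state, without advancing time (a new reading comes with each control period).
- eyes.snapshot(name): name is "side" or "top"; returns the picture (480x640x3 uint8, red, green, blue); there is no depth.
- eyes.camera_info(name): a dict with "camera_matrix" (3x3 intrinsics, pixels), "R" (3x3) and "t" (3): a world point X has camera coordinates R X + t. Camera axes: x right, y down, z forward; pixel columns grow to the right and rows downward; lengths in m; the calibration is good to about 2 mm. A picture is of the moment at which its call begins. camera_info takes no time and is no camera call.
- hand_in(): hands the job in; it is judged then, once.
The state is a dict: "t": time; "q": joint angles; "qd": joint speeds; "effort": joint torques, N m; "position": TCP position; "eef_rot": TCP orientation; "contact_force": force on the tool from outside, world axes, zero at the start; "torque": the same for the moment, N m; "opening": opening from 0.0 (shut) to 1.0 (fully open); "grip_force": force on a finger pad.
Only numpy, scipy, OpenCV 4.12 (cv2) and the standard library are available. Lean on these libraries where they do the work, as an engineer would, in place of code of your own. Each camera call takes 0.05 s, during which the arm holds its last target. There are 200 camera calls.

### The job

Finish the pyramid of steel shafts on the wooden cradle with the two plain shafts from the sloping rack: lay one level in the empty gap of the second layer, then the other on top as the peak, each saddled on the two below it and lined up end for end with them. Set them down gently, do not drop them, and keep the shafts already stacked in place. Leave the shaft with the toothed wheel in the rack, and the other things on the bench, alone.

Things in the scene. Friction and masses are not known exactly. Their poses are not given: they have to be found in the camera images.
- shaft_a: Steel shaft, dumb-bell shaped: two thick round ends 44 mm in diameter and 20 mm long, joined by a slim round waist 20 mm in diameter and 44 mm long; 84 mm long over all, 0.42 kg. Origin at its middle; its x axis is the shaft axis. It starts in one of the rack's three slots (any of them), its x axis pointing up the slope, 35 degrees above level.
- shaft_b: The same as shaft_a; either may take either place in the pyramid. It starts in one of the rack's three slots (any of them), its x axis pointing up the slope, 35 degrees above level.
- gear_shaft: Bystander: same ends and length, but with a toothed wheel 44 mm in diameter and 24 mm wide in the middle of its waist. It lies in the remaining slot of the rack. Origin at its middle, x along its axis.
- rack: Grey metal rack, fixed, 228 mm wide (y), 110 deep, 115 high. Origin on the bench under its middle slot. Three slots, 80 mm apart in y, slope 35 degrees, rising along its +x (away from the robot). A shaft in a slot has its middle at x = 0, 85 mm above the bench; its ends lie on two rails, ribs 7.5 mm high beside them, a lip at the low end. Below the waist it is clear to 36 mm from the axis.
- cradle: Wooden cradle, fixed, 110 mm (x) by 180 mm (y), plate 12 mm thick with low ribs. Origin under its centre on the bench. Three shafts lie on it level along its x, 48 mm apart in y, axes 34 mm above the bench; a fourth lies on the second layer, in the gap at y = +24 mm.
- gap (a point): Where the middle of the shaft for the second layer's empty gap comes to rest: in the cradle's frame x = 0, y = -24 mm, 71 mm above the bench. Axes as the cradle's.
- peak (a point): Where the middle of the top shaft comes to rest: in the cradle's frame x = 0, y = 0, 108 mm above the bench. Axes as the cradle's.
- base_left: Shaft of the same kind, in the cradle's bottom layer at y = +48 mm. Origin at its middle.
- base_mid: Shaft of the same kind, in the bottom layer at y = 0.
- base_right: Shaft of the same kind, in the bottom layer at y = -48 mm.
- second: Shaft of the same kind, already on the second layer at y = +24 mm, 71 mm above the bench.
- bearing: Bystander: steel bearing ring lying flat, 62 mm across, 30 mm bore, 16 mm high. Origin under its centre.
- screwdriver: Bystander: screwdriver, 190 mm long, lying on the bench beyond the work. Origin at its middle, on the bench.
There are look-alikes about, which are no part of the job. Leave any green or red look-alike of the shaft_a alone. There is more than one size of the cradle; the one meant has the size given above.

How it is judged:
On the way, in this order (a step that is already met when the one before it is completed fails the run):
1. one plain shaft rests, released, in the empty gap of the second layer (((distance between shaft_a and gap below 0.013 m and z of shaft_a in the frame of gap between -0.005 and 0.005 m and angle between the x axis of shaft_a and the x axis of cradle, either way round below 0.12 rad and contact force between the fingers and shaft_a below 0.1 N and linear speed of shaft_a below 0.02 m/s) or (distance between shaft_b and gap below 0.013 m and z of shaft_b in the frame of gap between -0.005 and 0.005 m and angle between the x axis of shaft_b and the x axis of cradle, either way round below 0.12 rad and contact force between the fingers and shaft_b below 0.1 N and linear speed of shaft_b below 0.02 m/s))), for 0.2 s.
2. the other plain shaft rests, released, on top as the peak (((distance between shaft_a and gap below 0.013 m and z of shaft_a in the frame of gap between -0.005 and 0.005 m and angle between the x axis of each of shaft_a, shaft_b and the x axis of cradle, either way round below 0.12 rad and distance between shaft_b and peak below 0.013 m and z of shaft_b in the frame of peak between -0.005 and 0.005 m and contact force between the fingers and shaft_a below 0.1 N and linear speed of each of shaft_a, shaft_b below 0.02 m/s and contact force between the fingers and shaft_b below 0.1 N) or (distance between shaft_b and gap below 0.013 m and z of shaft_b in the frame of gap between -0.005 and 0.005 m and angle between the x axis of each of shaft_b, shaft_a and the x axis of cradle, either way round below 0.12 rad and distance between shaft_a and peak below 0.013 m and z of shaft_a in the frame of peak between -0.005 and 0.005 m and contact force between the fingers and shaft_b below 0.1 N and linear speed of each of shaft_b, shaft_a below 0.02 m/s and contact force between the fingers and shaft_a below 0.1 N))), for 0.2 s.
At the end, for the whole second after the job is handed in: One plain shaft in the gap, the other at the peak, middles within 13 mm of their places (5 mm in height), parallel to the cradle within 7 degrees, released, at rest; the four stacked shafts within 10 mm, and gear shaft, bearing and screwdriver within 20 mm, of their starts (((distance between shaft_a and gap below 0.013 m and z of shaft_a in the frame of gap between -0.005 and 0.005 m and angle between the x axis of each of shaft_a, shaft_b and the x axis of cradle, either way round below 0.12 rad and distance between shaft_b and peak below 0.013 m and z of shaft_b in the frame of peak between -0.005 and 0.005 m and contact force between the fingers and shaft_a below 0.1 N and linear speed of each of shaft_a, shaft_b below 0.02 m/s and contact force between the fingers and shaft_b below 0.1 N) or (distance between shaft_b and gap below 0.013 m and z of shaft_b in the frame of gap between -0.005 and 0.005 m and angle between the x axis of each of shaft_b, shaft_a and the x axis of cradle, either way round below 0.12 rad and distance between shaft_a and peak below 0.013 m and z of shaft_a in the frame of peak between -0.005 and 0.005 m and contact force between the fingers and shaft_b below 0.1 N and linear speed of each of shaft_b, shaft_a below 0.02 m/s and contact force between the fingers and shaft_a below 0.1 N)) and distance of each of base_left, base_mid, base_right, second from where it was at the start of the episode below 0.01 m and distance of each of gear_shaft, bearing, screwdriver from where it was at the start of the episode below 0.02 m); the robot touches nothing.
It fails at once if a plain shaft is dropped: out of the fingers it moves faster than 0.5 m/s (a fall of about 13 mm) ((contact force between the fingers and shaft_a below 0.1 N and linear speed of shaft_a above 0.5 m/s) or (contact force between the fingers and shaft_b below 0.1 N and linear speed of shaft_b above 0.5 m/s)).
It fails at once if a shaft already stacked is shoved more than 20 mm from its place (distance of any of base_left, base_mid, base_right, second from where it was at the start of the episode above 0.02 m).
It fails at once if the gear shaft, bearing or screwdriver is moved more than 20 mm (distance of any of gear_shaft, bearing, screwdriver from where it was at the start of the episode above 0.02 m).
It also fails if it takes over 72 s, if anything falls off the work surface, if the arm or the gripper's body presses on something with over 40 N, if the wrist force passes 120 N, or if a joint passes its speed limit or range.

## Working session

There is one attempt and no reset: what is moved stays moved. The work goes in short steps, Python scripts to look and compute and a tool call to move; the robot and the scene stay as the last step left them, time stands still between calls to the robot, and variables do not carry over. Pictures are saved under pics/ and viewed, at most 10 in all, crops included, and the job is handed in when it is done.

Besides the shell and the picture viewer there is one more tool, called after "Request:" as name(argument=value, ...), one argument or row to a line, values as JSON. step_arm: Moves the arm, as the interface text tells. Shifts and turns lie within -1 to 1; 1 stands for 25 mm of shift or 0.15 rad of turn. Its arguments: {"type":"object","properties":{"commands":{"type":"array","items":{"type":"object","properties":{"translation":{"type":"array","items":{"type":"number"}},"rotation":{"type":"array","items":{"type":"number"}},"jaw":{"type":"number"}}}},"newtons":{"type":"number"}},"required":["commands"]}

```bash
mkdir -p pics; python3 - <<'E'
from plant import status, eyes
import cv2, numpy as np
for n in("side","top"):
    im=eyes.snapshot(n); cv2.imwrite(f"pics/{n}0.png",im[:,:,::-1]); c=eyes.camera_info(n)
    R=np.array(c["R"]);t=np.array(c["t"]);print(n,np.round(c["camera_matrix"],1).tolist(),np.round(R,3).tolist(),"C",np.round(-R.T@t,3))
s=status.get_state();print(s)
E
```

```text
side [[527.6, 0.0, 316.0], [0.0, 527.6, 237.1], [0.0, 0.0, 1.0]] [[0.989, -0.151, -0.01], [-0.103, -0.628, -0.771], [0.11, 0.763, -0.636]] C [ 0.349 -0.864  0.763]
top [[495.4, 0.0, 323.3], [0.0, 495.4, 245.0], [0.0, 0.0, 1.0]] [[-0.022, -0.999, -0.025], [-0.981, 0.026, -0.19], [0.191, 0.021, -0.981]] C [ 0.277 -0.076  1.133]
{'t': 0.1, 'q': array([ 1.37857710e+00,  3.85459360e-01,  6.73037707e-03, -4.56346064e-04,
       -1.19401170e+00, -2.58587179e-01]), 'qd': array([-2.58055547e-03, -1.41694096e-03,  3.84443543e-03,  2.33895755e-03,
       -2.55100460e-06,  9.88605999e-04]), 'effort': array([-9.36290780e-04, -3.91692030e+01,  1.87934929e+01,  4.23199922e+00,
        1.34648752e-02, -7.83294922e-05]), 'position': array([0.27203494, 0.56201273, 0.19616557]), 'eef_rot': array([ 9.78678849e-04,  9.74684776e-01, -2.23581301e-01, -1.79713984e-04]), 'contact_force': array([-0.162762  ,  0.08656092, -0.0322361 ]), 'torque': array([-0.03709125, -0.07727319,  0.00126245]), 'grip_force': 0.0, 'opening': 1.0014311582338957}
```

View pics/top0.png

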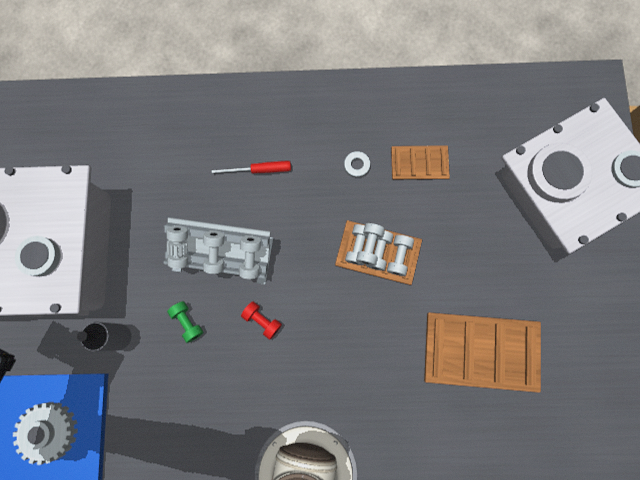

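View pics/side0.png

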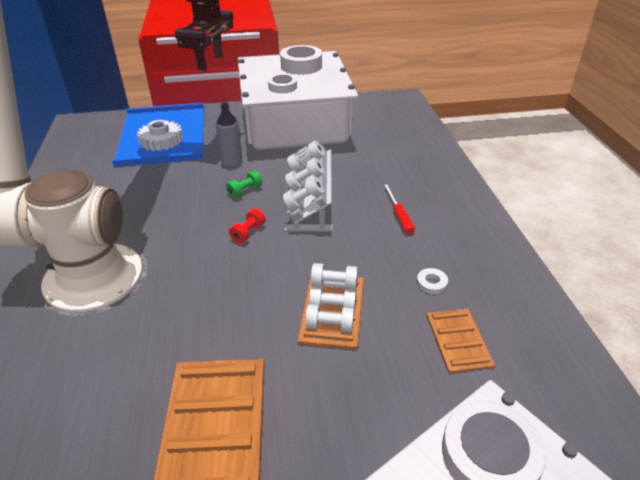

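The top view shows the rack at about (218,252), with the gear shaft seemingly in its left slot (176,250) and plain shafts at (213,253) and (249,258). The green (185,322) and red (262,321) shafts are look-alikes. The stacked cradle is at (380,252), and the empty cradles at (420,162) and (483,352) are the wrong ones. Next I'll check my choice in a close crop.

```bash
python3 - <<'E'
import cv2, numpy as np
a=cv2.imread("pics/top0.png");b=cv2.imread("pics/side0.png")
r=lambda i,w,h:cv2.resize(i,(w,h),interpolation=cv2.INTER_CUBIC)
A=r(a[210:290,155:285],520,320);A2=r(a[210:290,330:425],280,236)
B=r(b[135:240,275:345],267,400)[:,:]
B=r(b[135:235,275:345],196,280);B2=r(b[255:355,290:375],238,280)
C=np.zeros((600,800,3),np.uint8);C[:320,:520]=A;C[:236,520:]=A2;C[320:,:196]=B;C[320:,200:438]=B2
cv2.imwrite("pics/crop.png",C)
E
```

```text
(no output)
```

View pics/crop.png

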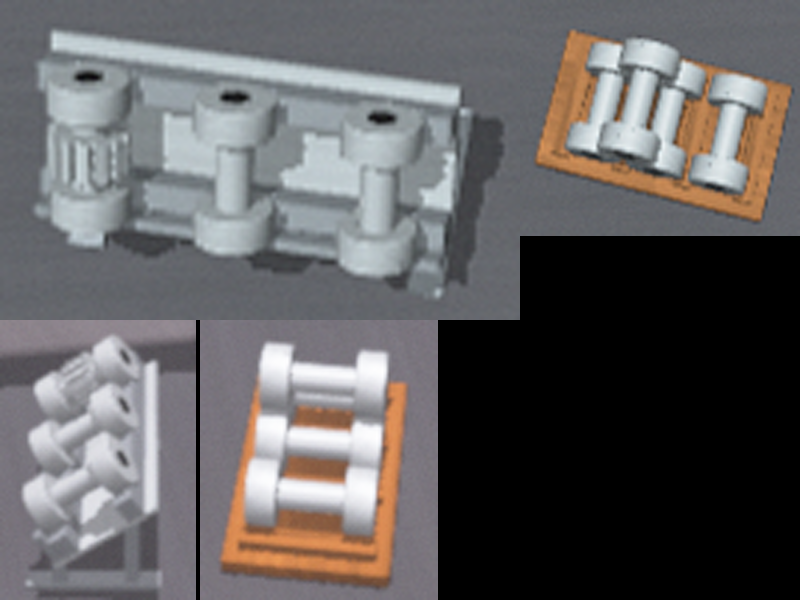

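The crop confirms it: the gear shaft is in the left (+y) slot, and the plain shafts are in the middle and right slots. The fourth stacked shaft sits on the left gap, so the right gap is the empty one. Now I'll measure the positions.

```bash
cat > h.py <<'E'
import numpy as np, cv2
from plant import status, eyes
from scipy.spatial.transform import Rotation as Ro
from scipy.optimize import least_squares
def cam(n):
    c=eyes.camera_info(n);return np.array(c["camera_matrix"]),np.array(c["R"]),np.array(c["t"])
def plane(n,p,z):
    K,R,t=cam(n);C=-R.T@t;d=R.T@np.linalg.solve(K,[p[0],p[1],1.]);return C+d*(z-C[2])/d[2]
def proj(n,X):
    K,R,t=cam(n);q=(np.atleast_2d(X)@R.T+t)@K.T;return q[:,:2]/q[:,2:]
def tri(pa,pb):
    f=lambda X:np.r_[proj("top",X)[0]-pa,proj("side",X)[0]-pb]
    r=least_squares(f,[.4,0,.1]);return r.x,np.abs(r.fun).max()
E
python3 - <<'E'
from h import *
T=cv2.imread("pics/top0.png");S=cv2.imread("pics/side0.png")
def hole(I,p):
    g=I.max(2);x,y=p;w=g[y-6:y+7,x-7:x+8].astype(float);m=np.clip(90-w,0,None);Y,X=np.mgrid[y-6:y+7,x-7:x+8]
    m*=(np.hypot(X-x,Y-y)<6); return np.array([(X*m).sum(),(Y*m).sum()])/m.sum()
hs=[]
for a,b in(((177,229),(320,148)),((214,234),(319,165)),((250,239),(319,184))):
    pa,pb=hole(T,a),hole(S,b);X,e=tri(pa,pb);hs.append(X);print(pa.round(1),pb.round(1),X.round(4),e.round(2),"plane top",plane("top",pa,.109).round(4),"side",plane("side",pb,.109).round(4))
for n,I,(x0,y0,x1,y1) in(("top",T,(325,210,430,295)),("side",S,(290,255,375,355))):
    h=cv2.cvtColor(I,cv2.COLOR_BGR2HSV);m=((h[...,1]>110)&(h[...,0]<25)).astype(np.uint8);k=np.zeros_like(m);k[y0:y1,x0:x1]=m[y0:y1,x0:x1]
    P=np.argwhere(k)[:,::-1].astype(np.float32)
    # project pixels onto plate-top plane then rectangle
    W=np.array([plane(n,p,.012)[:2] for p in cv2.convexHull(P)[:,0]],np.float32)
    r=cv2.minAreaRect(W*1000);print(n,"cradle",r)
    print(np.round(cv2.boxPoints(r)))
E
```

```text
[176.5 228.7] [320.2 146.7] [0.5217 0.2581 0.1122] 1.01 plane top [0.5205 0.259  0.109 ] side [0.5252 0.2644 0.109 ]
[213.2 233.8] [319.  165.3] [0.508  0.1801 0.1088] 0.44 plane top [0.507 0.18  0.109] side [0.509 0.18  0.109]
[249.9 239.1] [318.4 184. ] [0.4942 0.1012 0.1102] 0.46 plane top [0.4935 0.1014 0.109 ] side [0.4956 0.1032 0.109 ]
top cradle ((476.0063171386719, -177.68734741210938), (178.71499633789062, 110.02505493164062), 73.846435546875)
[[ 398. -248.]
 [ 504. -279.]
 [ 554. -107.]
 [ 448.  -77.]]
side cradle ((477.0849914550781, -181.1182861328125), (183.4457550048828, 109.21097564697266), 73.73335266113281)
[[ 399. -254.]
 [ 504. -284.]
 [ 555. -108.]
 [ 450.  -78.]]
```

```bash
cat >> h.py <<'E'
RY,CY=np.radians(-9.8),np.radians(-16.2)
CR=np.array([.4763,-.1783])
SH={"right":np.array([.4606,.1076,.085]),"mid":np.array([.4739,.1858,.085])}
def Rt(yaw,tilt=0): # tool x along shaft, z down; tilt up
    return Ro.from_euler("z",yaw)*Ro.from_euler("y",-tilt)*Ro.from_euler("x",np.pi)
RP=Rt(RY,np.radians(35)); RC=Rt(CY)
def now():
    s=status.get_state();q=s["eef_rot"];return np.array(s["position"]),Ro.from_quat([q[1],q[2],q[3],q[0]]),s
def go(P,R):
    p,r,s=now();print("d/25mm",((P-p)/.025).round(2),"rot/.15",((R*r.inv()).as_rotvec()/.15).round(2))
def tcp(c,R,back=0): return np.array(c)+R.apply([0,0,.019-back])
def cw(y,z,x=0): return np.r_[CR+np.array([[np.cos(CY),-np.sin(CY)],[np.sin(CY),np.cos(CY)]])@[x,y],z]
E
python3 - <<'E'
from h import *
print("bottle",tri([95,335],[225,105]))
print(RP.apply(np.eye(3)).round(2).tolist())
P=tcp(SH["right"],RP,.12);print(P,tcp(SH["right"],RP));go(P,RP)
print("gap",cw(-.024,.071),"peak",cw(0,.108))
for k in SH: print(k,proj("top",SH[k]),proj("side",SH[k]))
print("second",proj("top",cw(.024,.071)),proj("side",cw(.024,.071)),"base_right",proj("top",cw(-.048,.034)),proj("side",cw(-.048,.034)))
E
```

```text
bottle (array([0.30057859, 0.38636067, 0.17952914]), np.float64(1.1984366931667978))
[[0.81, -0.14, 0.57], [-0.17, -0.99, 0.0], [0.57, -0.1, -0.82]]
[0.40351412 0.11746044 0.16773436] [0.47133893 0.10574506 0.06943611]
d/25mm [  5.26 -17.78  -1.14] rot/.15 [-1.24 -3.89  1.81]
gap [ 0.46960421 -0.20134705  0.071     ] peak [ 0.4763 -0.1783  0.108 ]
right [[248.83856812 256.35923172]] [[302.78074976 193.23308971]]
mid [[212.8694632  251.22712705]] [[304.01008628 174.01802391]]
second [[370.13192065 244.21613963]] [[333.02441324 276.8271471 ]] base_right [[400.24698284 255.35960724]] [[328.60697652 318.60678323]]
```

Request:
step_arm(
  commands=[
    {"translation": [0,0,1],"rotation": [0,0,0],"jaw": 0.4},
    {"translation": [0,0,1],"rotation": [0,0,0],"jaw": 0.4},
    {"translation": [0,0,1],"rotation": [0,0,0],"jaw": 0.4},
    {"translation": [0.3,-1,0],"rotation": [0,0,0],"jaw": 0.4},
    {"translation": [0.3,-1,0],"rotation": [0,0,0],"jaw": 0.4},
  ],
)

```text
t: 0.6
position: [0.2871, 0.5124, 0.2721]
eef_rot: [-0.0, 0.975, -0.223, -0.0]
contact_force: [0.0, 0.1, 0.3]
opening: 0.645
grip_force: 0.0
```

Request:
step_arm(
  commands=[
    {"translation": [0.3,-1,0],"rotation": [0,0,0],"jaw": 0.4},
    {"translation": [0.3,-1,0],"rotation": [-0.12,-0.38,0.18],"jaw": 0.4},
    {"translation": [0.3,-1,0],"rotation": [-0.12,-0.38,0.18],"jaw": 0.4},
    {"translation": [0.3,-1,0],"rotation": [-0.12,-0.38,0.18],"jaw": 0.4},
    {"translation": [0.3,-1,0],"rotation": [-0.12,-0.38,0.18],"jaw": 0.4},
  ],
)

```text
t: 1.1
position: [0.325, 0.3864, 0.2718]
eef_rot: [0.01, 0.978, -0.168, 0.12]
contact_force: [-0.2, 0.3, 0.3]
opening: 0.599
grip_force: 0.0
```

Request:
step_arm(
  commands=[
    {"translation": [0.3,-1,0],"rotation": [-0.12,-0.38,0.18],"jaw": 0.4},
    {"translation": [0.3,-1,0],"rotation": [-0.12,-0.38,0.18],"jaw": 0.4},
    {"translation": [0.3,-1,0],"rotation": [-0.12,-0.38,0.18],"jaw": 0.4},
    {"translation": [0.3,-1,0],"rotation": [-0.12,-0.38,0.18],"jaw": 0.4},
    {"translation": [0.3,-1,0],"rotation": [-0.12,-0.38,0.18],"jaw": 0.4},
  ],
)

```text
t: 1.6
position: [0.3623, 0.2615, 0.2719]
eef_rot: [0.022, 0.959, -0.096, 0.265]
contact_force: [-0.2, -0.4, 1.1]
opening: 0.599
grip_force: 0.0
```

```bash
python3 - <<'E'
from h import *
p,r,s=now();print(s["t"],p,s["q"].round(2),s["opening"]);go(tcp(SH["right"],RP,.1),RP)
E
```

```text
1.6 [0.36230377 0.26147524 0.27188273] [ 1.36 -0.13 -0.74  0.64 -1.04 -0.34] 0.5987905371542868
d/25mm [ 2.1  -5.84 -4.82] rot/.15 [-0.15 -0.46  0.17]
```

Request:
step_arm(
  commands=[
    {"translation": [0.4,-1,0],"rotation": [-0.03,-0.09,0.04],"jaw": 0.4},
    {"translation": [0.4,-1,0],"rotation": [-0.03,-0.09,0.03],"jaw": 0.4},
    {"translation": [0.4,-1,0],"rotation": [-0.03,-0.09,0.04],"jaw": 0.4},
    {"translation": [0.3,-1,-0.4],"rotation": [-0.03,-0.09,0.03],"jaw": 0.4},
    {"translation": [0.3,-1,-0.4],"rotation": [-0.03,-0.1,0.03],"jaw": 0.4},
  ],
)

```text
t: 2.1
position: [0.4072, 0.1367, 0.252]
eef_rot: [0.025, 0.95, -0.082, 0.299]
contact_force: [0.3, -0.7, 1.0]
opening: 0.603
grip_force: 0.0
```

Request:
step_arm(
  commands=[
    {"translation": [0.3,-0.84,-0.8],"rotation": [0,0,0],"jaw": 0.4},
    {"translation": [0,0,-0.8],"rotation": [0,0,0],"jaw": 0.4},
    {"translation": [0,0,-0.8],"rotation": [0,0,0],"jaw": 0.4},
    {"translation": [0,0,-0.8],"rotation": [0,0,0],"jaw": 0.4},
    {"translation": [0,0,-0.8],"rotation": [0,0,0],"jaw": 0.4},
  ],
)

```text
t: 2.6
position: [0.4274, 0.1283, 0.1823]
eef_rot: [0.031, 0.955, -0.086, 0.282]
contact_force: [-1.0, 0.4, -0.3]
opening: 0.599
grip_force: 0.0
```

```bash
python3 - <<'E'
from h import *
p,r,s=now();print(s["t"],p,s["q"].round(2),s["opening"]);go(tcp(SH["right"],RP,.1),RP);go(tcp(SH["right"],RP),RP)
a,b=eyes.snapshot("top"),eyes.snapshot("side")
C=np.hstack([cv2.resize(a[180:300,150:310],(400,300)),cv2.resize(b[80:260,220:460],(400,300))])
cv2.imwrite("pics/pre.png",C[:,:,::-1])
E
```

```text
2.6 [0.42743158 0.12827956 0.18232502] [ 0.85 -0.13 -1.07  1.04 -0.58 -0.34] 0.5989442572290424
d/25mm [-0.5  -0.51 -1.24] rot/.15 [ 0.04 -0.25  0.08]
d/25mm [ 1.76 -0.9  -4.52] rot/.15 [ 0.04 -0.25  0.08]
```

View pics/pre.png

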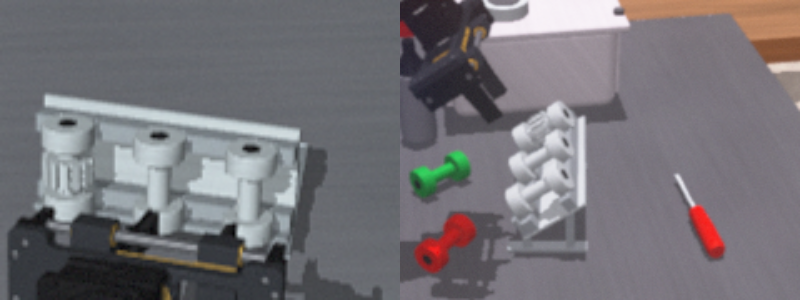

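The top crop shows the gripper lined up below the right shaft, at about (250,190) in the crop. Joint 3 is at its limit because the stand-off was too far back. Further forward the arm is less folded, so I'll go over the shaft and descend vertically; the 52 mm opening clears the 44 mm ends.

Request:
step_arm(
  commands=[
    {"translation": [0.6,-0.3,0],"rotation": [0,0,0],"jaw": 0.4},
    {"translation": [0.6,-0.3,0],"rotation": [0,0,0],"jaw": 0.4},
    {"translation": [0.6,-0.3,0],"rotation": [0.02,-0.12,0.04],"jaw": 0.4},
    {"translation": [0,0,-0.5],"rotation": [0.02,-0.12,0.04],"jaw": 0.4},
    {"translation": [0,0,-0.5],"rotation": [0,0,0],"jaw": 0.4},
  ],
)

```text
t: 3.2
position: [0.4811, 0.1105, 0.1708]
eef_rot: [0.028, 0.952, -0.083, 0.293]
contact_force: [-0.4, -0.0, -0.7]
opening: 0.598
grip_force: 0.0
```

```bash
python3 - <<'E'
from h import *
p,r,s=now();print(s["t"],p,s["q"].round(3),s["opening"]);go(tcp(SH["right"],RP),RP)
E
```

```text
3.2 [0.48112866 0.11049283 0.17075757] [ 0.534 -0.041 -1.069  1.399 -0.384 -0.43 ] 0.598251981419727
d/25mm [-0.39 -0.19 -4.05] rot/.15 [ 0.02 -0.1   0.02]
```

Request:
step_arm(
  commands=[
    {"translation": [-0.1,0,-0.4],"rotation": [0,0,0],"jaw": 0.4},
    {"translation": [-0.1,0,-0.4],"rotation": [0,0,0],"jaw": 0.4},
    {"translation": [0,0,-0.4],"rotation": [0,0,0],"jaw": 0.4},
    {"translation": [0,0,-0.4],"rotation": [0,0,0],"jaw": 0.4},
    {"translation": [0,0,0],"rotation": [0,0,0],"jaw": 0.4},
  ],
)

```text
t: 3.7
position: [0.4903, 0.1194, 0.1459]
eef_rot: [0.032, 0.955, -0.083, 0.282]
contact_force: [0.4, -0.5, -0.7]
opening: 0.599
grip_force: 0.0
```

```bash
python3 - <<'E'
from h import *
p,r,s=now();print(s["t"],p,s["q"].round(3),s["contact_force"]);go(tcp(SH["right"],RP),RP)
E
```

```text
3.7 [0.49033304 0.11941245 0.14587897] [ 0.47   0.025 -1.068  1.551 -0.346 -0.539] [ 0.41695898 -0.46289373 -0.74649923]
d/25mm [-0.76 -0.55 -3.06] rot/.15 [ 0.05 -0.25  0.05]
```

Joint 3 is pinned at its limit. I'll fit the arm's kinematics from the recorded states so I can pick a grasp tilt that is reachable within the joint ranges.

```bash
cat > kin.py <<'E'
from h import *
import itertools
def data():
    p,r,s=now(); Q=lambda a:Ro.from_quat([a[1],a[2],a[3],a[0]])
    return [([1.3786,.38546,.00673,-.00046,-1.19401,-.25859],[.27203,.56201,.19617],Q([.00098,.97468,-.22358,-.00018])),
    ([1.36,-.13,-.74,.64,-1.04,-.34],[.3623,.26148,.27188],Q([.022,.959,-.096,.265])),
    ([.85,-.13,-1.07,1.04,-.58,-.34],[.42743,.12828,.18233],Q([.031,.955,-.086,.282])),
    ([.534,-.041,-1.069,1.399,-.384,-.43],[.48113,.11049,.17076],Q([.028,.952,-.083,.293])),
    ([.470,.025,-1.068,1.551,-.346,-.539],[.49033,.11941,.14588],Q([.032,.955,-.083,.282]))]
E
python3 - <<'E'
from kin import *
D=data();e=lambda a,x:Ro.from_euler(a,x)
for s1,s2,s3,s4,s5 in itertools.product((1,-1),repeat=5):
    Rs=[e("z",q[0])*e("y",s1*q[1])*e("y",s2*q[2])*e("x",s3*q[3])*e("y",s4*q[4])*e("x",s5*q[5]) for q,_,_ in D]
    C=[R.inv()*r for R,(_,_,r) in zip(Rs,D)]
    d=max((c*C[0].inv()).magnitude() for c in C)
    if d<.35: print(s1,s2,s3,s4,s5,round(d,3),C[0].as_matrix().round(2).tolist())
E
```

```text
1 -1 -1 -1 -1 0.005 [[-0.0, -0.0, 1.0], [-1.0, 0.0, -0.0], [-0.0, -1.0, -0.0]]
```

```bash
cat >> kin.py <<'E'
e=lambda a,x:Ro.from_euler(a,x)
CM=Ro.from_matrix([[0,0,1],[-1,0,0],[0,-1,0]])
def frames(q):
    A=e("z",q[0]);B=A*e("y",q[1]);C=B*e("y",-q[2]);E=C*e("x",-q[3]);F=E*e("y",-q[4]);return A,B,C,F,F*e("x",-q[5])*CM
def fkp(q,v):
    A,B,C,F,T=frames(q);return A.apply(v[0:3])+B.apply([v[3],0,v[4]])+C.apply([v[5],0,v[6]])+F.apply([v[7],0,0]),T
LO=np.array([-3.14,-1.21,-1.07,-3.16,-2.99,-3.1]);HI=np.array([3.14,2.06,1.41,2.05,-.16,3.1])
def ik(P,R,v,seeds=40,q0=None,m=.03):
    rng=np.random.default_rng(0);best=None
    def f(q):
        p,T=fkp(q,v);return np.r_[(p-P)*10,(R*T.inv()).as_rotvec()]
    out=[]
    for i in range(seeds):
        x0=q0 if (i==0 and q0 is not None) else rng.uniform(LO+m,HI-m)
        r=least_squares(f,np.clip(x0,LO+m+1e-6,HI-m-1e-6),bounds=(LO+m,HI-m))
        if r.cost<1e-8 and not any(np.abs(r.x-o).max()<.02 for o in out):out.append(r.x)
        if best is None or r.cost<best.cost:best=r
    return out,best
E
python3 - <<'E'
from kin import *
D=data();D[-1]=(now()[2]["q"],)+D[-1][1:]
f=lambda v:np.concatenate([fkp(q,v)[0]-p for q,p,_ in D])
r=least_squares(lambda v:np.r_[f(v)/.002,(v-np.array([0,0,.4,0,.4,.4,0,.25]))/.3],[0,0,.4,0,.4,.4,0,.25]);print(r.x.round(4),(f(r.x)*1000).round(1))
np.save("v.npy",r.x)
E
```

```text
[ 0.0505 -0.1195 -0.1738  0.1112  0.5871  0.1827  0.1627  0.2145] [-39.5   7.9   1.4 -68.   14.7  -4.2  -9.7  12.6   8.9  17.8 -46.3  -3.2
  39.  -66.   -2.8]
```

```bash
cat >> kin.py <<'E'
def fkp(q,v):
    A,B,C,F,T=frames(q);E=C*e("x",-q[3])
    return A.apply(v[0:3])+B.apply([v[3],0,v[4]])+C.apply([v[5],0,v[6]])+E.apply([0,0,v[7]])+F.apply(v[8:11]),T
def fit(D):
    f=lambda v:np.concatenate([fkp(q,v)[0]-p for q,p,_ in D])
    x0=np.array([0,0,.3,0,.3,.3,0,0,.2,0,0])
    r=least_squares(lambda v:np.r_[f(v)/.002,(v-x0)/.3],x0);return r.x,f(r.x)
E
python3 - <<'E'
from kin import *
D=data();D[-1]=(now()[2]["q"],)+D[-1][1:]
v,f=fit(D);print(v.round(4),(f*1000).round(1))
E
```

```text
[ 6.900e-03 -8.900e-03  1.431e-01  1.000e-04  5.698e-01  3.996e-01
  8.200e-03  3.500e-03  3.378e-01 -1.509e-01  7.400e-03] [-0.  -0.1  0.2  0.1  0.3 -0.5 -0.3 -0.6  0.9 -0.1  0.6 -0.3  0.3 -0.2
 -0.3]
```

Request:
step_arm(
  commands=[
    {"translation": [0,0,0.8],"rotation": [0,0,0],"jaw": 0.4},
    {"translation": [0,0,0.8],"rotation": [0,0.3,0],"jaw": 0.4},
    {"translation": [0,0,0.8],"rotation": [0,0.3,0],"jaw": 0.4},
    {"translation": [0,0,0.8],"rotation": [0,0.3,0],"jaw": 0.4},
    {"translation": [0,0,0],"rotation": [0,0.3,0],"jaw": 0.4},
  ],
)

```text
t: 4.2
position: [0.497, 0.119, 0.2208]
eef_rot: [0.038, 0.972, -0.082, 0.216]
contact_force: [0.8, 0.0, 0.8]
opening: 0.602
grip_force: 0.0
```

```bash
python3 - <<'E'
from h import *
s=status.get_state();print({k:s[k].tolist() for k in("q","position","eef_rot")})
E
```

```text
{'q': [0.7541759545479078, -0.019234416469857057, -0.7222969008568748, 0.5911836683691716, -0.7121407902732524, 0.2241785880874665], 'position': [0.4969972486277199, 0.11901874494369065, 0.22084530920460033], 'eef_rot': [0.038379487017344976, 0.9720527944563891, -0.08228625377935925, 0.21649330752882254]}
```

Request:
step_arm(
  commands=[
    {"translation": [0,0,0],"rotation": [0,0.6,0],"jaw": 0.4},
    {"translation": [0,0,0],"rotation": [0,0.6,0],"jaw": 0.4},
    {"translation": [0,0,0],"rotation": [0,0.6,0],"jaw": 0.4},
    {"translation": [0,0,0],"rotation": [0,0.3,0],"jaw": 0.4},
    {"translation": [0,0,0],"rotation": [0,0,0],"jaw": 0.4},
  ],
)

```text
t: 4.7
position: [0.4978, 0.1174, 0.2179]
eef_rot: [0.053, 0.994, -0.076, 0.061]
contact_force: [-0.6, -0.0, 0.3]
opening: 0.6
grip_force: 0.0
```

```bash
python3 - <<'E'
from h import *
s=status.get_state();print({k:s[k].tolist() for k in("q","position","eef_rot")})
E
```

```text
{'q': [0.6550174869665837, 0.13330810764828946, -0.36272515885816825, 0.1837992718239272, -1.062725993248111, 0.6746571856474292], 'position': [0.49775343182441617, 0.11741929260996255, 0.2178794050761547], 'eef_rot': [0.05324352357212644, 0.9938456095461818, -0.07591766784874704, 0.06060147928730761]}
```

The kinematic model now fits to under a millimetre, and it shows a 0.15 m lateral wrist offset. Next I'll scan grasp tilts for feasibility at pick and place.

```bash
cat >> kin.py <<'E'
Qz=lambda a:Ro.from_quat([a[1],a[2],a[3],a[0]])
D=data();D[-1]=([.470,.025,-1.068,1.551,-.346,-.539],)+D[-1][1:]
D+=[([.75418,-.01923,-.7223,.59118,-.71214,.22418],[.497,.11902,.22085],Qz([.03838,.97205,-.08229,.21649])),([.65502,.13331,-.36273,.1838,-1.06273,.67466],[.49775,.11742,.21788],Qz([.05324,.99385,-.07592,.0606]))]
V,res=fit(D)
E
python3 - <<'E'
from kin import *
print(V.round(3),np.abs(res).max())
for t in (35,30,25,20,15,10,0):
    R=Rt(RY,np.radians(t));Rp=Rt(CY,np.radians(t-35));row=[]
    for P,RR in((tcp(SH["right"],R),R),(tcp(SH["right"],R)+[0,0,.1],R),(tcp(SH["mid"],R),R),(tcp(SH["mid"],R)+[0,0,.1],R),(tcp(cw(-.024,.071),Rp),Rp),(tcp(cw(0,.108),Rp)+[0,0,.05],Rp)):
        o,b=ik(P,RR,V,8);row.append(o[0].round(2).tolist() if o else "x%.3f"%b.cost)
    print(t,*row,sep="\n  ")
E
```

```text
[ 0.007 -0.005  0.15  -0.002  0.568  0.409  0.004  0.002  0.335 -0.155
  0.004] 0.0015764370117960225
35
  x0.001
  x0.002
  x0.008
  [0.73, 0.03, -1.01, 1.33, -0.48, -0.53]
  [-0.09, 0.35, -0.48, -0.0, -0.74, 1.37]
  [-0.04, 0.24, -0.37, -0.0, -0.96, 1.33]
30
  x0.006
  [0.65, -0.05, -1.02, 1.05, -0.43, -0.19]
  x0.002
  [0.81, 0.04, -0.93, 1.0, -0.52, -0.28]
  [-0.1, 0.39, -0.4, -0.02, -0.86, 1.4]
  [-0.05, 0.29, -0.29, -0.02, -1.08, 1.35]
25
  x0.004
  [0.72, -0.03, -0.91, 0.72, -0.52, 0.08]
  [0.53, 0.2, -1.04, 1.61, -0.28, -0.69]
  [0.85, 0.05, -0.82, 0.72, -0.57, -0.04]
  [-0.11, 0.43, -0.33, -0.04, -0.98, 1.42]
  [-0.06, 0.33, -0.23, -0.04, -1.18, 1.37]
20
  x0.000
  [0.72, -0.0, -0.8, 0.48, -0.61, 0.3]
  [0.7, 0.21, -0.96, 1.01, -0.32, -0.26]
  [0.84, 0.08, -0.71, 0.5, -0.65, 0.18]
  [-0.11, 0.48, -0.26, -0.05, -1.09, 1.43]
  [-0.07, 0.38, -0.16, -0.06, -1.28, 1.38]
15
  [0.65, 0.17, -0.91, 0.57, -0.36, 0.23]
  [0.7, 0.03, -0.68, 0.31, -0.71, 0.48]
  [0.78, 0.24, -0.81, 0.54, -0.42, 0.13]
  [0.82, 0.11, -0.6, 0.33, -0.74, 0.35]
  [-0.12, 0.53, -0.2, -0.06, -1.19, 1.44]
  [-0.08, 0.43, -0.1, -0.07, -1.38, 1.4]
10
  [0.65, 0.21, -0.76, 0.27, -0.5, 0.52]
  [0.66, 0.07, -0.58, 0.18, -0.81, 0.62]
  [0.77, 0.27, -0.68, 0.28, -0.54, 0.4]
  [0.78, 0.14, -0.5, 0.19, -0.84, 0.5]
  [-0.13, 0.57, -0.14, -0.07, -1.29, 1.45]
  [-0.09, 0.48, -0.04, -0.08, -1.48, 1.4]
0
  [0.57, 0.28, -0.55, 0.0, -0.75, 0.83]
  [0.57, 0.15, -0.4, 0.0, -1.02, 0.83]
  [0.69, 0.33, -0.46, 0.0, -0.78, 0.71]
  [0.69, 0.21, -0.32, -0.0, -1.03, 0.71]
  [-0.14, 0.67, -0.02, -0.08, -1.49, 1.46]
  [-0.11, 0.58, 0.07, -0.1, -1.67, 1.42]
```

A pick tilt of 12° is feasible everywhere, so the shaft sits 23° oblique in the fingers and the place tilt is −23°. The ends stay clear of the fingers with margin.

```bash
cat >> h.py <<'E'
RP=Rt(RY,np.radians(12)); RC=Rt(CY,np.radians(-23))
E
python3 - <<'E'
from h import *
P=tcp(SH["right"],RP);go(P+[0,0,.09],RP);go(P,RP)
E
```

```text
d/25mm [-1.33 -0.42 -2.46] rot/.15 [ 0.55 -0.63 -0.06]
d/25mm [-1.33 -0.42 -6.06] rot/.15 [ 0.55 -0.63 -0.06]
```

Request:
step_arm(
  commands=[
    {"translation": [-0.45,-0.14,-0.4],"rotation": [0.14,-0.16,-0.02],"jaw": 0.4},
    {"translation": [-0.45,-0.14,-0.5],"rotation": [0.14,-0.16,-0.02],"jaw": 0.4},
    {"translation": [-0.43,-0.14,-0.5],"rotation": [0.14,-0.16,-0.02],"jaw": 0.4},
    {"translation": [0,0,-0.6],"rotation": [0.13,-0.15,0],"jaw": 0.4},
    {"translation": [0,0,-0.4],"rotation": [0,0,0],"jaw": 0.4},
  ],
)

```text
t: 5.2
position: [0.4612, 0.1045, 0.1568]
eef_rot: [0.01, 0.991, -0.085, 0.104]
contact_force: [0.3, -0.3, 0.5]
opening: 0.601
grip_force: 0.0
```

```bash
python3 - <<'E'
from h import *
a,b=eyes.snapshot("top"),eyes.snapshot("side")
p,r,s=now();print(s["t"],p,s["q"].round(2),s["contact_force"]);go(tcp(SH["right"],RP),RP)
C=np.hstack([cv2.resize(a[180:300,170:330],(400,300)),cv2.resize(b[100:220,240:400],(400,300))])
cv2.imwrite("pics/pre2.png",C[:,:,::-1])
E
```

```text
5.3 [0.46229585 0.10501883 0.15672683] [ 0.68  0.06 -0.64  0.23 -0.75  0.56] [-0.21385199  0.03604616  0.59666371]
d/25mm [ 0.09  0.08 -3.61] rot/.15 [ 0.02 -0.02 -0.  ]
```

View pics/pre2.png

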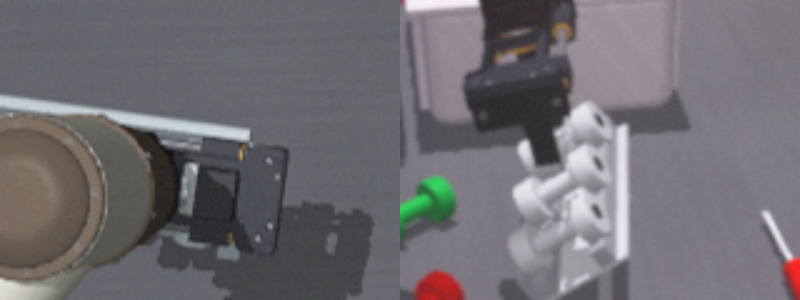

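The side crop shows the open fingers above the right shaft, whose waist is at about (560,230), with both neighbours clear. Descending now.

Request:
step_arm(
  commands=[
    {"translation": [0.05,0.04,-0.8],"rotation": [0,0,0],"jaw": 0.4},
    {"translation": [0.04,0.04,-0.8],"rotation": [0,0,0],"jaw": 0.4},
    {"translation": [0,0,-0.8],"rotation": [0,0,0],"jaw": 0.4},
    {"translation": [0,0,-0.8],"rotation": [0,0,0],"jaw": 0.4},
    {"translation": [0,0,-0.4],"rotation": [0,0,0],"jaw": 0.4},
  ],
)

```text
t: 5.8
position: [0.466, 0.1078, 0.0668]
eef_rot: [0.01, 0.991, -0.085, 0.104]
contact_force: [0.8, -0.5, -0.0]
opening: 0.598
grip_force: 0.0
```

```bash
python3 - <<'E'
from h import *
a,b=eyes.snapshot("top"),eyes.snapshot("side")
p,r,s=now();print(s["t"],p,s["q"].round(2),s["contact_force"]);go(tcp(SH["right"],RP),RP)
C=cv2.resize(b[120:220,250:370],(720,600))
cv2.imwrite("pics/at.png",C[:,:,::-1])
E
```

```text
5.9 [0.46571893 0.10738619 0.06685476] [ 0.66  0.2  -0.79  0.35 -0.47  0.43] [-0.08985533 -0.31479394  0.37725059]
d/25mm [-0.05 -0.02 -0.02] rot/.15 [ 0.02 -0.01  0.  ]
```

View pics/at.png

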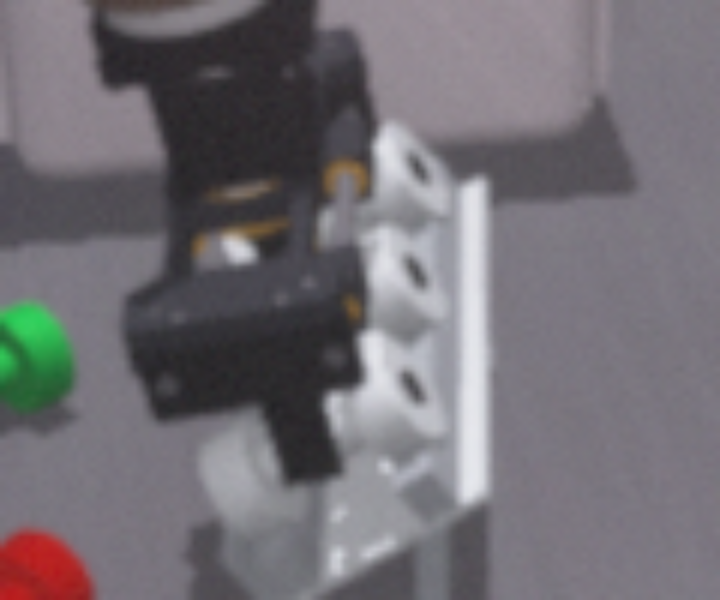

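The finger sits across the waist, between the lower end (240,470) and the upper end (400,400). Closing now.

Request:
step_arm(
  commands=[
    {"translation": [0,0,0],"rotation": [0,0,0],"jaw": 0.6},
    {"translation": [0,0,0],"rotation": [0,0,0],"jaw": 0.75},
    {"translation": [0,0,0],"rotation": [0,0,0],"jaw": 1},
    {"translation": [0,0,0],"rotation": [0,0,0],"jaw": 1},
    {"translation": [0,0,0],"rotation": [0,0,0],"jaw": 1},
  ],
  newtons=45,
)

```text
t: 6.4
position: [0.4662, 0.1077, 0.0683]
eef_rot: [0.009, 0.991, -0.085, 0.105]
contact_force: [-0.8, 0.1, 0.8]
opening: 0.229
grip_force: 0.0
```

Request:
step_arm(
  commands=[
    {"translation": [0,0,0.1],"rotation": [0,0,0],"jaw": 1},
    {"translation": [0,0,0.3],"rotation": [0,0,0],"jaw": 1},
    {"translation": [0,0,0.4],"rotation": [0,0,0],"jaw": 1},
    {"translation": [0,0,0.5],"rotation": [0,0,0],"jaw": 1},
    {"translation": [0,0,0.5],"rotation": [0,0,0],"jaw": 1},
  ],
)

```text
t: 6.9
position: [0.4662, 0.1078, 0.114]
eef_rot: [0.009, 0.991, -0.085, 0.105]
contact_force: [-0.0, 0.0, 0.1]
opening: 0.002
grip_force: 0.0
```

```bash
python3 - <<'E'
from h import *
p,r,s=now();print(s["t"],p,s["q"].round(2),s["contact_force"],s["opening"]*87,s["grip_force"])
P=tcp(cw(-.024,.071,.001),RC);print(P);go(P,RC);go(P+[0,0,.09],RC)
E
```

```text
6.9 [0.4662033  0.1077891  0.11396944] [ 0.67  0.12 -0.71  0.27 -0.62  0.51] [-0.02778905  0.00705741  0.05826668] 0.19215373994700888 0.0
[ 0.46343539 -0.19955484  0.05351041]
d/25mm [ -0.11 -12.29  -2.42] rot/.15 [ 0.92  3.97 -0.72]
d/25mm [ -0.11 -12.29   1.18] rot/.15 [ 0.92  3.97 -0.72]
```

I lifted before the jaws had closed, so the grasp missed. I'll raise and reopen, then check numerically that the shaft is still seated.

Request:
step_arm(
  commands=[
    {"translation": [0,0,0.6],"rotation": [0,0,0],"jaw": 0.4},
    {"translation": [0,0,0.6],"rotation": [0,0,0],"jaw": 0.4},
    {"translation": [0,0,0.6],"rotation": [0,0,0],"jaw": 0.4},
    {"translation": [0,0,0],"rotation": [0,0,0],"jaw": 0.4},
    {"translation": [0,0,0],"rotation": [0,0,0],"jaw": 0.4},
  ],
)

```text
t: 7.4
position: [0.466, 0.1077, 0.1581]
eef_rot: [0.009, 0.991, -0.085, 0.104]
contact_force: [-0.6, -0.4, -0.3]
opening: 0.372
grip_force: 0.0
```

```bash
python3 - <<'E'
from h import *
b=eyes.snapshot("side");cv2.imwrite("pics/s_miss.png",b[:,:,::-1])
S=cv2.imread("pics/side0.png")
def hole(I,p):
    g=I.max(2);x,y=p;w=g[y-6:y+7,x-7:x+8].astype(float);m=np.clip(90-w,0,None);Y,X=np.mgrid[y-6:y+7,x-7:x+8]
    m*=(np.hypot(X-x,Y-y)<6); return np.array([(X*m).sum(),(Y*m).sum()])/max(m.sum(),1),m.sum()
for p in((319,165),(319,184)):print(hole(S,p),hole(b[:,:,::-1],p))
d=cv2.absdiff(S,b[:,:,::-1]).max(2)[170:235,285:345];print("changed px near right shaft",(d>40).sum(), np.argwhere(d>40).mean(0)+[170,285])
p,r,s=now();print(p,s["opening"]);go(tcp(SH["right"],RP),RP)
cv2.imwrite("pics/miss.png",cv2.resize(b[120:230,260:360],(545,600))[:,:,::-1])
E
```

```text
(array([319.        , 165.27272727]), np.float64(11.0)) (array([319., 165.]), np.float64(9.0))
(array([318.38461538, 183.96153846]), np.float64(26.0)) (array([318.23809524, 183.61904762]), np.float64(21.0))
changed px near right shaft 257 [197.71984436 298.28015564]
[0.46559601 0.10734703 0.15749677] 0.42132860528475635
d/25mm [-0.04 -0.02 -3.64] rot/.15 [ 0.01 -0.    0.01]
```

View pics/miss.png

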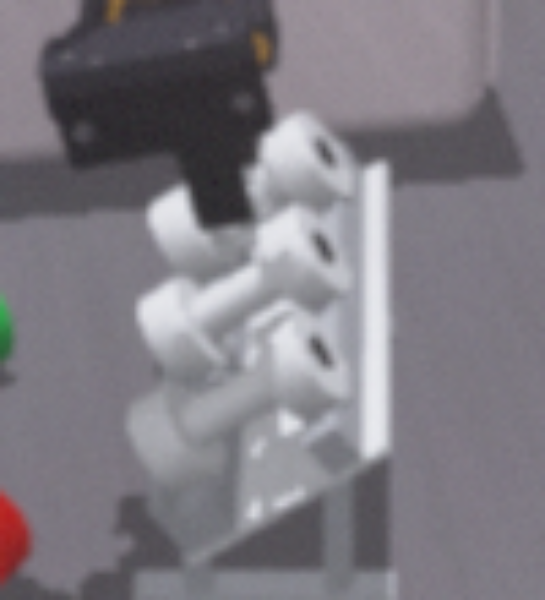

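The shaft is still seated with its end hole at (318,184); only the shadow changed. I'll descend again and give the jaws time to close.

Request:
step_arm(
  commands=[
    {"translation": [0,0,-0.2],"rotation": [0,0,0],"jaw": 0.4},
    {"translation": [0,0,-0.8],"rotation": [0,0,0],"jaw": 0.4},
    {"translation": [0,0,-0.9],"rotation": [0,0,0],"jaw": 0.4},
    {"translation": [0,0,-0.9],"rotation": [0,0,0],"jaw": 0.4},
    {"translation": [0,0,-0.84],"rotation": [0,0,0],"jaw": 0.4},
  ],
)

```text
t: 7.95
position: [0.4652, 0.1072, 0.065]
eef_rot: [0.01, 0.991, -0.085, 0.103]
contact_force: [0.4, -0.9, -0.1]
opening: 0.595
grip_force: 0.0
```

Request:
step_arm(
  commands=[
    {"translation": [0,0,0],"rotation": [0,0,0],"jaw": 0.7},
    {"translation": [0,0,0],"rotation": [0,0,0],"jaw": 1},
    {"translation": [0,0,0],"rotation": [0,0,0],"jaw": 1},
    {"translation": [0,0,0],"rotation": [0,0,0],"jaw": 1},
    {"translation": [0,0,0],"rotation": [0,0,0],"jaw": 1},
  ],
)

```text
t: 8.45
position: [0.4665, 0.108, 0.0678]
eef_rot: [0.009, 0.991, -0.085, 0.105]
contact_force: [-0.5, -0.2, -0.1]
opening: 0.233
grip_force: 0.0
```

Request:
step_arm(
  commands=[
    {"translation": [0,0,0],"rotation": [0,0,0],"jaw": 1},
    {"translation": [0,0,0],"rotation": [0,0,0],"jaw": 1},
    {"translation": [0,0,0],"rotation": [0,0,0],"jaw": 1},
    {"translation": [0,0,0],"rotation": [0,0,0],"jaw": 1},
    {"translation": [0,0,0],"rotation": [0,0,0],"jaw": 1},
  ],
)

```text
t: 8.95
position: [0.4665, 0.1079, 0.0676]
eef_rot: [0.009, 0.991, -0.085, 0.105]
contact_force: [-1.7, -0.6, 6.0]
opening: 0.156
grip_force: 43.9
```

Request:
step_arm(
  commands=[
    {"translation": [0,0,0],"rotation": [0,0,0],"jaw": 1},
    {"translation": [0,0,0],"rotation": [0,0,0],"jaw": 1},
    {"translation": [0,0,0],"rotation": [0,0,0],"jaw": 1},
    {"translation": [0,0,0],"rotation": [0,0,0],"jaw": 1},
    {"translation": [0,0,0],"rotation": [0,0,0],"jaw": 1},
  ],
)

```text
t: 9.45
position: [0.4665, 0.1079, 0.0676]
eef_rot: [0.009, 0.991, -0.085, 0.105]
contact_force: [-1.7, -0.7, 5.9]
opening: 0.154
grip_force: 43.9
```

```bash
python3 - <<'E'
from h import *
b=eyes.snapshot("side")[:,:,::-1];cv2.imwrite("pics/s_grip.png",b)
p,r,s=now();print(p,s["opening"],s["contact_force"],s["torque"],s["grip_force"]);go(tcp(SH["right"],RP),RP)
g=b.max(2)[176:192,310:327].astype(float);m=np.clip(90-g,0,None);Y,X=np.mgrid[176:192,310:327];print((X*m).sum()/m.sum(),(Y*m).sum()/m.sum())
cv2.imwrite("pics/grip.png",cv2.resize(b[140:230,260:350],(600,600)))
E
```

```text
[0.46648671 0.10786768 0.06762699] 0.15896537361608923 [-2.03775032  0.47954024  5.06569735] [-0.06990895  0.61770839 -0.07327365] 43.9020699262619
d/25mm [-0.08 -0.04 -0.05] rot/.15 [0.01 0.01 0.  ]
318.3888888888889 184.0
```

View pics/grip.png

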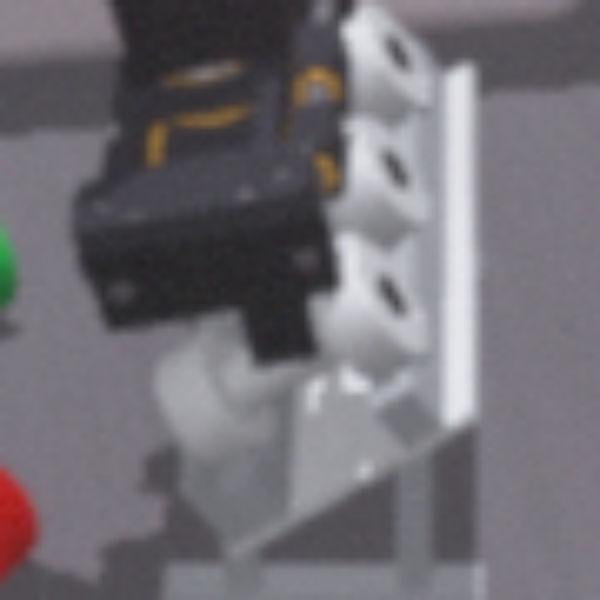

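```bash
python3 - <<'E'
from h import *
p,r,s=now()
for y in(0,-.02,-.035):
  for X in (p+r.apply([0,-y,0]),p+r.apply([0,-y,-.019])):
    q=proj("side",X)[0];print(y,X.round(3),((q-[260,140])*6.667).round())
E
```

```text
0 [0.466 0.108 0.068] [304. 395.]
0 [0.463 0.109 0.086] [291. 350.]
-0.02 [0.463 0.088 0.068] [301. 429.]
-0.02 [0.459 0.089 0.086] [288. 384.]
-0.035 [0.461 0.073 0.068] [300. 456.]
-0.035 [0.457 0.074 0.086] [286. 410.]
```

```bash
python3 - <<'E'
from h import *
r=now()[1]
for nm,P,off,row in(("miss",[.4656,.1073,.1575],.033,161.3),("at",[.4657,.1074,.0669],.041,200),("grip",[.4665,.1079,.0676],.022,193.7)):
    for o in(off-.015,off):
        d=[ (abs(proj("side",np.array(P)+r.apply([0,o,-k/1000]))[0][1]-row),k) for k in range(-20,60)];print(nm,o,min(d))
E
```

```text
miss 0.018000000000000002 (np.float64(0.09086564115602869), 22)
miss 0.033 (np.float64(0.042118347476161944), 31)
at 0.026000000000000002 (np.float64(0.02914819319349249), 18)
at 0.041 (np.float64(0.05852186869927323), 29)
grip 0.006999999999999999 (np.float64(0.16572681956202473), 21)
grip 0.022 (np.float64(0.0699166673292666), 31)
```

```bash
python3 - <<'E'
from h import *
r=Ro.from_quat([.955,-.086,.282,.031])
for o in(.026,.041):
  for k in(0,10,20,30):print(o,k,proj("side",np.array([.4274,.1283,.1823])+r.apply([0,o,-k/1000]))[0].round(1))
E
```

```text
0.026 0 [284.1 158.2]
0.026 10 [281.4 154.7]
0.026 20 [278.6 151.2]
0.026 30 [275.7 147.6]
0.041 0 [283.6 161.9]
0.041 10 [280.8 158.3]
0.041 20 [277.9 154.8]
0.041 30 [275.1 151.2]
```

The chord is only 14 mm and the wrist is pushed up. In four pictures the visible fingertips are also about 24 mm short of the reported TCP. So the pads hold only the top of the waist. I'll open and go 24 mm deeper along the tool axis.

Request:
step_arm(
  commands=[
    {"translation": [0,0,0],"rotation": [0,0,0],"jaw": 0.5},
    {"translation": [0,0,0],"rotation": [0,0,0],"jaw": 0.5},
    {"translation": [0,0,0],"rotation": [0,0,0],"jaw": 0.5},
    {"translation": [0,0,0],"rotation": [0,0,0],"jaw": 0.5},
    {"translation": [0,0,0],"rotation": [0,0,0],"jaw": 0.5},
  ],
)

```text
t: 10.0
position: [0.4658, 0.1074, 0.0666]
eef_rot: [0.01, 0.991, -0.085, 0.104]
contact_force: [0.4, 0.3, 0.1]
opening: 0.473
grip_force: 0.0
```

Request:
step_arm(
  commands=[
    {"translation": [0.05,-0.01,-0.24],"rotation": [0,0,0],"jaw": 0.5},
    {"translation": [0.05,-0.01,-0.24],"rotation": [0,0,0],"jaw": 0.5},
    {"translation": [0.05,-0.01,-0.24],"rotation": [0,0,0],"jaw": 0.5},
    {"translation": [0.05,-0.01,-0.22],"rotation": [0,0,0],"jaw": 0.5},
    {"translation": [0,0,0],"rotation": [0,0,0],"jaw": 0.5},
  ],
)

```text
t: 10.5
position: [0.4704, 0.1059, 0.0422]
eef_rot: [0.011, 0.991, -0.085, 0.103]
contact_force: [0.7, 0.2, -0.4]
opening: 0.5
grip_force: 0.0
```

```bash
cat >> h.py <<'E'
def tcp(c,R,back=0): return np.array(c)+R.apply([0,0,.042-back])
E
python3 - <<'E'
from h import *
p,r,s=now();print(s["t"],p,s["q"].round(2),s["opening"],s["contact_force"],s["torque"]);go(tcp(SH["right"],RP),RP)
E
```

```text
10.5 [0.47040828 0.10587889 0.04219344] [ 0.64  0.25 -0.84  0.43 -0.38  0.37] 0.5003975283395701 [ 0.73017459  0.18280506 -0.35257226] [ 0.05764609  0.4351642  -0.05228204]
d/25mm [-0.05  0.01  0.07] rot/.15 [ 0.02 -0.01  0.01]
```

No contact on the way down. Closing, with waits.

Request:
step_arm(
  commands=[
    {"translation": [0,0,0],"rotation": [0,0,0],"jaw": 1},
    {"translation": [0,0,0],"rotation": [0,0,0],"jaw": 1},
    {"translation": [0,0,0],"rotation": [0,0,0],"jaw": 1},
    {"translation": [0,0,0],"rotation": [0,0,0],"jaw": 1},
    {"translation": [0,0,0],"rotation": [0,0,0],"jaw": 1},
  ],
  newtons=50,
)

```text
t: 11.0
position: [0.4712, 0.1069, 0.0437]
eef_rot: [0.009, 0.991, -0.085, 0.105]
contact_force: [0.3, 0.4, 0.7]
opening: 0.214
grip_force: 50.0
```

Request:
step_arm(
  commands=[
    {"translation": [0,0,0],"rotation": [0,0,0],"jaw": 1},
    {"translation": [0,0,0],"rotation": [0,0,0],"jaw": 1},
    {"translation": [0,0,0],"rotation": [0,0,0],"jaw": 1},
    {"translation": [0,0,0],"rotation": [0,0,0],"jaw": 1},
    {"translation": [0,0,0],"rotation": [0,0,0],"jaw": 1},
  ],
)

```text
t: 11.5
position: [0.4712, 0.1068, 0.0436]
eef_rot: [0.009, 0.991, -0.085, 0.105]
contact_force: [-1.5, 1.2, 4.9]
opening: 0.212
grip_force: 50.0
```

Request:
step_arm(
  commands=[
    {"translation": [0,0,0.1],"rotation": [0,0,0],"jaw": 1},
    {"translation": [0,0,0.1],"rotation": [0,0,0],"jaw": 1},
    {"translation": [0,0,0.1],"rotation": [0,0,0],"jaw": 1},
    {"translation": [0,0,0],"rotation": [0,0,0],"jaw": 1},
    {"translation": [0,0,0],"rotation": [0,0,0],"jaw": 1},
  ],
)

```text
t: 12.0
position: [0.4708, 0.1064, 0.0507]
eef_rot: [0.01, 0.991, -0.085, 0.104]
contact_force: [-0.5, 0.4, -4.4]
opening: 0.221
grip_force: 50.0
```

Request:
step_arm(
  commands=[
    {"translation": [0,0,0.3],"rotation": [0,0,0],"jaw": 1},
    {"translation": [0,0,0.5],"rotation": [0,0,0],"jaw": 1},
    {"translation": [0,0,0.6],"rotation": [0,0,0],"jaw": 1},
    {"translation": [0,0,0.6],"rotation": [0,0,0],"jaw": 1},
    {"translation": [0,0,0.6],"rotation": [0,0,0],"jaw": 1},
  ],
)

```text
t: 12.5
position: [0.4706, 0.1066, 0.1168]
eef_rot: [0.009, 0.991, -0.085, 0.104]
contact_force: [-0.8, 0.2, -4.8]
opening: 0.215
grip_force: 50.0
```

```bash
python3 - <<'E'
from h import *
b=eyes.snapshot("side")[:,:,::-1];cv2.imwrite("pics/s_lift.png",b)
p,r,s=now();print(s["t"],p,s["opening"],s["contact_force"],s["torque"],s["grip_force"])
# hole of held shaft
c=p-r.apply([0,0,.042]);q=proj("side",c+np.array([.0339,-.0058,.0241]))[0];print("expect hole",q)
x,y=q.round().astype(int);g=b.max(2)[y-9:y+10,x-9:x+10].astype(float);m=np.clip(90-g,0,None);Y,X=np.mgrid[y-9:y+10,x-9:x+10];print((X*m).sum()/m.sum(),(Y*m).sum()/m.sum(),m.sum())
P=tcp(cw(-.024,.071,.001),RC);print(P);go(P,RC);go(P+[0,0,.09],RC)
cv2.imwrite("pics/lift.png",cv2.resize(b[110:230,250:370],(600,600)))
E
```

```text
12.55 [0.47244325 0.10776285 0.11944405] 0.21516389661082766 [ 0.67192711  0.30108234 -2.39504368] [0.23074896 0.33390526 0.07154146] 50.000045131891966
expect hole [319.05866601 154.16174969]
311.6041009463722 157.20662460567823 634.0
[ 0.45480541 -0.1970476   0.0323388 ]
d/25mm [ -0.71 -12.19  -3.48] rot/.15 [ 0.91  4.   -0.72]
d/25mm [ -0.71 -12.19   0.12] rot/.15 [ 0.91  4.   -0.72]
```

View pics/lift.png

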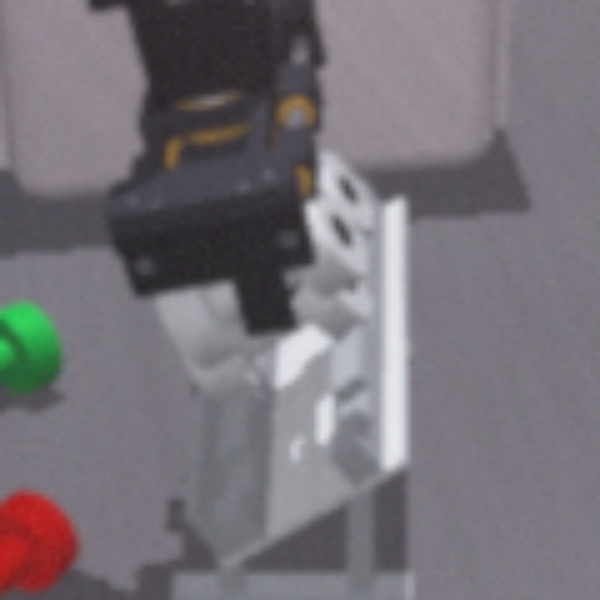

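The shaft is lifted and held, with about 4.4 N of weight showing and its end hole at about (319,156), as expected. Carrying it to above the gap, levelling on the way.

Request:
step_arm(
  commands=[
    {"translation": [0,-0.3,0.4],"rotation": [0,0,0],"jaw": 1},
    {"translation": [0,-0.6,0.4],"rotation": [0,0,0],"jaw": 1},
    {"translation": [0,-0.8,0],"rotation": [0.09,0.4,-0.07],"jaw": 1},
    {"translation": [0,-0.9,0],"rotation": [0.09,0.4,-0.07],"jaw": 1},
    {"translation": [-0.1,-0.9,0],"rotation": [0.09,0.4,-0.07],"jaw": 1},
  ],
)

```text
t: 13.05
position: [0.4681, 0.0185, 0.1361]
eef_rot: [-0.002, 0.995, -0.101, 0.012]
contact_force: [0.7, -0.0, -4.8]
opening: 0.217
grip_force: 50.0
```

Request:
step_arm(
  commands=[
    {"translation": [-0.1,-0.9,0],"rotation": [0.09,0.4,-0.07],"jaw": 1},
    {"translation": [-0.1,-0.9,0],"rotation": [0.09,0.4,-0.07],"jaw": 1},
    {"translation": [-0.1,-0.9,0],"rotation": [0.09,0.4,-0.07],"jaw": 1},
    {"translation": [-0.1,-0.9,0],"rotation": [0.09,0.4,-0.07],"jaw": 1},
    {"translation": [-0.1,-0.9,0],"rotation": [0.09,0.4,-0.07],"jaw": 1},
  ],
)

```text
t: 13.55
position: [0.4559, -0.0945, 0.1358]
eef_rot: [-0.02, 0.982, -0.127, -0.14]
contact_force: [0.9, 1.5, -4.9]
opening: 0.216
grip_force: 50.0
```

Request:
step_arm(
  commands=[
    {"translation": [-0.1,-0.9,0],"rotation": [0.09,0.4,-0.07],"jaw": 1},
    {"translation": [-0.1,-0.9,0],"rotation": [0.1,0.4,-0.09],"jaw": 1},
    {"translation": [0,-0.9,0],"rotation": [0,0,0],"jaw": 1},
    {"translation": [0,-0.9,0],"rotation": [0,0,0],"jaw": 1},
    {"translation": [0,-0.5,0],"rotation": [0,0,0],"jaw": 1},
  ],
)

```text
t: 14.05
position: [0.4509, -0.1975, 0.1351]
eef_rot: [-0.028, 0.97, -0.138, -0.199]
contact_force: [-0.4, 0.3, -3.9]
opening: 0.216
grip_force: 50.0
```

Request:
step_arm(
  commands=[
    {"translation": [0,0,0],"rotation": [0,0,0],"jaw": 1},
    {"translation": [0,0,0],"rotation": [0,0,0],"jaw": 1},
    {"translation": [0,0,0],"rotation": [0,0,0],"jaw": 1},
    {"translation": [0,0,0],"rotation": [0,0,0],"jaw": 1},
    {"translation": [0,0,0],"rotation": [0,0,0],"jaw": 1},
  ],
)

```text
t: 14.55
position: [0.4512, -0.1953, 0.1361]
eef_rot: [-0.027, 0.97, -0.137, -0.199]
contact_force: [0.1, 0.0, -4.6]
opening: 0.217
grip_force: 50.0
```

```bash
cat >> h.py <<'E'
def white(n,I,ref):
    "new bright steel pixels against an earlier picture"
    h=cv2.cvtColor(I,cv2.COLOR_BGR2HSV);d=cv2.absdiff(I,ref).max(2)
    m=((h[...,1]<40)&(h[...,2]>130)&(d>35)).astype(np.uint8)
    return m
def cxcy(P): # world -> cradle frame
    d=np.array(P)[:2]-CR;c,s=np.cos(CY),np.sin(CY);return np.array([c*d[0]+s*d[1],-s*d[0]+c*d[1],P[2]])
E
python3 - <<'E'
from h import *
p,r,s=now();print(s["t"],p,s["q"].round(2),s["contact_force"],s["opening"]);P=tcp(cw(-.024,.071,.001),RC);go(P,RC)
c=p-r.apply([0,0,.042]);print("est centre",c,cxcy(c))
for n in("side","top"):
    I=eyes.snapshot(n)[:,:,::-1];cv2.imwrite(f"pics/{n}_car.png",I);m=white(n,I,cv2.imread(f"pics/{n}0.png"))
    k=cv2.connectedComponentsWithStats(m);print(n,[(a[:5].tolist(),b.round(1).tolist()) for a,b in zip(k[2],k[3]) if 30<a[4]<1e5])
    u=np.r_[np.cos(CY),np.sin(CY),0]*.042;print(" expect ends",proj(n,np.array([c-u,c,c+u])).round(1).tolist())
E
```

```text
14.55 [ 0.45118406 -0.19530995  0.13607122] [-0.12  0.45 -0.1  -0.06 -1.42  1.43] [ 0.11399431  0.04521115 -4.57528084] 0.21713873365778463
d/25mm [ 0.14 -0.07 -4.15] rot/.15 [ 0.01 -0.03 -0.02]
est centre [ 0.46710275 -0.19980914  0.17467631] [-0.0028312  -0.02322104  0.17467631]
side [([74, 0, 70, 165, 5106], [105.8, 73.2]), ([261, 0, 164, 68, 4764], [352.1, 25.4]), ([175, 35, 47, 7, 223], [198.3, 38.0]), ([374, 48, 84, 100, 4133], [406.0, 99.6]), ([148, 125, 19, 5, 60], [156.2, 126.8]), ([139, 131, 41, 11, 232], [156.9, 136.2]), ([56, 150, 52, 37, 364], [76.4, 166.9]), ([115, 160, 6, 8, 31], [117.4, 164.3]), ([308, 180, 8, 9, 50], [312.1, 184.8]), ([94, 187, 12, 15, 70], [100.0, 193.2]), ([287, 187, 36, 25, 351], [304.3, 199.5]), ([79, 202, 13, 28, 166], [85.1, 216.0]), ([28, 210, 49, 12, 275], [54.9, 214.1]), ([303, 237, 17, 21, 268], [309.8, 246.5]), ([109, 254, 33, 47, 669], [125.5, 276.0]), ([311, 264, 46, 19, 411], [331.4, 273.3]), ([38, 269, 66, 41, 694], [56.1, 292.1]), ([310, 288, 45, 18, 332], [335.3, 296.1]), ([110, 297, 16, 10, 51], [118.2, 302.0]), ([306, 299, 47, 27, 539], [329.8, 314.3])]
 expect ends [[304.6, 249.7], [329.1, 251.7], [353.8, 253.6]]
top [([274, 86, 89, 145, 7902], [320.3, 152.6]), ([368, 97, 101, 75, 3284], [405.5, 131.6]), ([257, 221, 87, 82, 5037], [304.1, 258.7]), ([252, 242, 13, 19, 89], [257.9, 252.2]), ([384, 242, 20, 21, 219], [394.0, 253.5]), ([201, 298, 153, 153, 17150], [279.1, 373.4]), ([92, 312, 118, 120, 11186], [148.6, 371.6]), ([33, 404, 37, 57, 866], [53.9, 435.0]), ([160, 432, 58, 48, 1105], [190.3, 454.5]), ([296, 441, 49, 11, 145], [326.5, 446.1]), ([345, 457, 7, 23, 62], [348.3, 466.8])]
 expect ends [[391.7, 261.8], [396.7, 241.4], [401.6, 221.3]]
```

```bash
cat > asc.py <<'E'
from h import *
def asc(I,x0,x1,y0,y1,st=2):
    h=cv2.cvtColor(I,cv2.COLOR_BGR2HSV)
    for y in range(y0,y1,st):
        print(y,"".join("o" if h[y,x,1]>100 and h[y,x,2]>80 else " .:-=+*#%@"[min(9,int(h[y,x,2])//26)] for x in range(x0,x1,st//2 or 1)))
E
python3 - <<'E'
from asc import *
asc(cv2.imread("pics/side_car.png"),290,372,228,282)
E
```

```text
228 =++=======++++++++++++++++++++-:::::::::::-::::::::::::::::::::--:::::...::::-====
230 ==============================-::-oooo-:::::::::::::::::::::::.:.:::-o:..:::-=====
232 ------------------------------::oooo=-:::::::::::::::::::::::::::.::ooo..:.:-=====
234 ---=----------=--------------::-oo=-:::::::::::::::::::::::::::.::::oo:..:::::-===
236 ===============+++++++++===---::---:::::::::::::::::::::::::::::::::oo:.::::::-===
238 ==============*%%%%%%%%%%%*+====--:::::--=--:::::::::::::::::::::::-oo::::::::-===
240 =============+%@@@@@@@@@@%*======::::::::--::::::::::::::::::::::::-oo::::::::-===
242 =============+%@@@@@@@@@@%=====-::::::::::::::::::::::::::::::::::::::::::::::-===
244 ============+#@@@@@@@@@@@#++++-:::::::::::::::-=--::::::::::::::::::::::::::::-===
246 ============+#@@@@@@@@@@@#%@%*-....::..::::::::--::::::::::::::::::::::::::::--===
248 ============+#%%%@@@@@@@%#@@#-............::::::::::::::::::::::::::::::::::::::--
250 ============+#%%%%%%%%%%#*#*-...::...........:...::::::::::::::::::::::::::::::::-
252 ============+*#####%%%%%*=-:..::-::::...............
[... 548 characters left out ...]
-===
266 ======================+*******+++===-::.:-=====--:................:::::.....:-====
268 ======================**********+===================--:............::::..:-=======
270 =====================+**********+++==+=+================++=-::.........:-=========
272 =====================+***#**#*#*+************+*+++++++++******+=-:....:-=======---
274 =====================+******##**+**************************####***+---====--------
276 ====================+**********++*******************#*****#**#*#**+=======---:-:--
278 ====================+**********+++++++++*++********************##*=ooooooo------:-
280 ===================+o*+********+==++++++++++++++++++++++*********+-oooooo=------:-
```

Request:
step_arm(
  commands=[
    {"translation": [0.08,-0.03,-0.5],"rotation": [0,0,0],"jaw": 1},
    {"translation": [0.08,-0.03,-0.8],"rotation": [0,0,0],"jaw": 1},
    {"translation": [0.08,-0.04,-0.8],"rotation": [0,0,0],"jaw": 1},
    {"translation": [0,0,-0.7],"rotation": [0,0,0],"jaw": 1},
    {"translation": [0,0,-0.4],"rotation": [0,0,0],"jaw": 1},
  ],
)

```text
t: 15.15
position: [0.456, -0.1981, 0.0537]
eef_rot: [-0.027, 0.969, -0.138, -0.201]
contact_force: [-0.7, 0.0, -5.0]
opening: 0.213
grip_force: 50.0
```

Request:
step_arm(
  commands=[
    {"translation": [0,0,-0.2],"rotation": [0,0,0],"jaw": 1},
    {"translation": [0,0,-0.1],"rotation": [0,0,0],"jaw": 1},
    {"translation": [0,0,-0.1],"rotation": [0,0,0],"jaw": 1},
    {"translation": [0,0,0],"rotation": [0,0,0],"jaw": 1},
    {"translation": [0,0,0],"rotation": [0,0,0],"jaw": 1},
  ],
)

```text
t: 15.65
position: [0.4574, -0.1985, 0.0464]
eef_rot: [-0.027, 0.97, -0.138, -0.199]
contact_force: [-0.4, 0.4, -5.1]
opening: 0.215
grip_force: 50.0
```

```bash
python3 - <<'E'
from asc import *
p,r,s=now();print(s["t"],p,s["contact_force"],s["torque"]);P=tcp(cw(-.024,.071,.001),RC);go(P,RC)
c=p-r.apply([0,0,.042]);print("est centre",c,cxcy(c))
u=np.r_[np.cos(CY),np.sin(CY),0]*.042;print(" expect ends",proj("side",np.array([c-u,c,c+u])).round(1).tolist())
I=eyes.snapshot("side")[:,:,::-1];cv2.imwrite("pics/s_low.png",I);asc(I,290,372,262,334)
E
```

```text
15.65 [ 0.45739235 -0.19851024  0.04640892] [-0.38442289  0.37958801 -5.0828497 ] [-0.39025088 -1.28971095 -0.02428924]
d/25mm [-0.1   0.06 -0.56] rot/.15 [ 0.01 -0.02 -0.01]
est centre [ 0.47327912 -0.2030105   0.08502703] [ 0.00399308 -0.02457214  0.08502703]
 expect ends [[309.3, 288.0], [332.4, 290.0], [355.8, 292.0]]
262 ======================================-::::------::::::......::oooooooo:..........
264 =======================+++++++++=====-:::::::::::::::::.:..:.::.::::::--:........-
266 ======================+*********+===-:::::::::::::::::::::::::....:.....::.....:-=
268 =====================+**********+==-:::::::-:::::::::::::::-oooo::.:.....::::::-==
270 =====================+*######***+==-::::::::::-::::::::::.:::::::::::::......::--:
272 =====================+*########*+*+::::::-:::::::::::::::::.:::.::::::--:...:::--:
274 ====================+**##*#####*+*=:oooooooo:::::::::::::::::::::::.::oo:...:::--:
276 ===================+*##%%######*++-:oo====--::::::::::::::::::::::.:.:oo:...::::::
278 ==================+#%@@@@@@@@%#++=-:o==--:::::::::::::::::::::::.:.::-oo:..:
[... 1655 characters left out ...]
====
318 --:--------=ooo%#%%%%%%%%%#**#%%%%%%%%%#***#####******########+=oooooo------------
320 ----------=ooooo######%%%%*++***********************##*#######+=oooooo-:----------
322 ==========+ooooo*****#####*==++=++==+++++++++++++++*******#*#*+ooooooo-:----------
324 ==========*ooooo+++++*****+=ooooooooooooooooo======+**********=ooooooo-:---------:
326 ==========oooooo+===++++++==oooooooooooooooooooooo=+++*******+=ooooooo-:--------:-
328 =========+oooooooo=========ooooooooooooooooooooooo=++++++++++=+oooooo--------:----
330 =========oooooooooooooooooooooooooooooooooooooooooo=======++++ooooooo---::----:---
332 ========+oooooooooooooooooooooooooooooooooooooooooooooooooo==oooooooo-------------
```

Request:
step_arm(
  commands=[
    {"translation": [0,0,-0.12],"rotation": [0,0,0],"jaw": 1},
    {"translation": [0,0,-0.12],"rotation": [0,0,0],"jaw": 1},
    {"translation": [0,0,-0.08],"rotation": [0,0,0],"jaw": 1},
    {"translation": [0,0,-0.06],"rotation": [0,0,0],"jaw": 1},
    {"translation": [0,0,0],"rotation": [0,0,0],"jaw": 1},
  ],
)

```text
t: 16.2
position: [0.4568, -0.1984, 0.0361]
eef_rot: [-0.027, 0.97, -0.138, -0.2]
contact_force: [0.6, -0.0, -5.5]
opening: 0.217
grip_force: 50.0
```

Request:
step_arm(
  commands=[
    {"translation": [0,0,-0.06],"rotation": [0,0,0],"jaw": 1},
    {"translation": [0,0,-0.06],"rotation": [0,0,0],"jaw": 1},
    {"translation": [0,0,0],"rotation": [0,0,0],"jaw": 1},
    {"translation": [0,0,0],"rotation": [0,0,0],"jaw": 1},
    {"translation": [0,0,0],"rotation": [0,0,0],"jaw": 1},
  ],
)

```text
t: 16.7
position: [0.457, -0.1984, 0.0334]
eef_rot: [-0.027, 0.97, -0.138, -0.199]
contact_force: [-0.6, 0.0, -3.9]
opening: 0.214
grip_force: 50.0
```

Request:
step_arm(
  commands=[
    {"translation": [0,0,-0.06],"rotation": [0,0,0],"jaw": 1},
    {"translation": [0,0,0],"rotation": [0,0,0],"jaw": 1},
    {"translation": [0,0,0],"rotation": [0,0,0],"jaw": 1},
    {"translation": [0,0,0],"rotation": [0,0,0],"jaw": 1},
    {"translation": [0,0,0],"rotation": [0,0,0],"jaw": 1},
  ],
)

```text
t: 17.2
position: [0.4571, -0.1984, 0.0331]
eef_rot: [-0.027, 0.97, -0.137, -0.199]
contact_force: [-1.9, 2.8, 5.9]
opening: 0.214
grip_force: 50.0
```

Request:
step_arm(
  commands=[
    {"translation": [0,0,-0.06],"rotation": [0,0,0],"jaw": 1},
    {"translation": [0,0,0],"rotation": [0,0,0],"jaw": 1},
    {"translation": [0,0,0],"rotation": [0,0,0],"jaw": 1},
    {"translation": [0,0,0],"rotation": [0,0,0],"jaw": 1},
    {"translation": [0,0,0],"rotation": [0,0,0],"jaw": 1},
  ],
)

```text
t: 17.7
position: [0.4572, -0.1983, 0.0329]
eef_rot: [-0.027, 0.97, -0.137, -0.2]
contact_force: [-0.1, 4.4, 11.5]
opening: 0.214
grip_force: 50.0
```

```bash
python3 - <<'E'
from asc import *
p,r,s=now();print(s["t"],p,s["contact_force"],s["torque"]);P=tcp(cw(-.024,.071,.001),RC);go(P,RC)
c=p-r.apply([0,0,.042]);print("est centre",c,cxcy(c))
for c in(cw(-.024,.071),cw(-.048,.034)):
  u=np.r_[np.cos(CY),np.sin(CY),0]*.032;print(" expect end centres",proj("side",np.array([c-u,c,c+u])).round(1).tolist())
I=eyes.snapshot("side")[:,:,::-1];cv2.imwrite("pics/s_low2.png",I);asc(I,290,372,276,334)
E
```

```text
17.7 [ 0.457182   -0.19825594  0.03289777] [-0.09584863  4.4452636  11.53224874] [ 1.22202478  0.78850658 -0.48896807]
d/25mm [-0.1   0.05 -0.02] rot/.15 [ 0.01 -0.03 -0.02]
est centre [ 0.47312685 -0.20274002  0.07149382] [ 0.00377139 -0.02435488  0.07149382]
 expect end centres [[312.8, 293.5], [330.2, 295.0], [347.8, 296.6]]
 expect end centres [[311.3, 317.0], [328.6, 318.6], [346.1, 320.2]]
276 ====================+******###*++*+-::::-:::::::::::::::::.:::::::::::.....:.::--:
278 ====================+**********+++=::::--::::::::::::::::::::::::.::::o:....::::--
280 ====================++*********+==-:oooooooo:::::::::::-:::::::::::::-oo..::::::-:
282 ===================+%%%%%%%%%%*+=-:-oo===---:::::::::::::::::::::.:::ooo...:.:::--
284 ========-======---=#@@@@@@@@@%*===::o==--:::::::::::::::::::::::..:.:ooo..::..:::-
286 ------:-----------+%@@@@@@@@@%+====oo=-::::::::::::::::::::::::::::::oo:.::::.:::-
288 ------------------*@@@@@@@@@@%****+++=-:::::--::::::-::::::::::::::.:oo::::::.:::-
290 -----------------=#@@@@@@@@@@%%@@@@@#=:::::-==-::::::::::::::::::::::::::::::.::--
292 -
[... 1121 characters left out ...]
-===
318 -----------=oooo#%%%%%%%%%##%%%%%%%%%%%%#*#####*###**########*=::........:--------
320 -----------ooooo#####%%%%%*++*************************##*#####+=ooooo::::--:------
322 ==========+ooooo*****#####*==+++++==++++++++++++++++******###*+ooooooo------------
324 ==========*ooooo+++++*****+=ooooooooooooooooo======+**********+ooooooo----:-:-:---
326 ==========oooooo+=++++++++==oooooooooooooooooooooo=++++******++ooooooo--:------:--
328 =========+oooooooo=========ooooooooooooooooooooooo++++++++++++=oooooo-:--::-------
330 =========oooooooooooooooooooooooooooooooooooooooooo======++++++oooooo-:---:---:--:
332 ========+ooooooooooooooooooooooooooooooooooooooooooooooooo===oooooooo---::----::--
```

Contact at 16 N with an estimated height of 71.5 mm, so the shaft is seated. Unloading the press and then opening slowly.

Request:
step_arm(
  commands=[
    {"translation": [0,0,0.05],"rotation": [0,0,0],"jaw": 1},
    {"translation": [0,0,0],"rotation": [0,0,0],"jaw": 0.76},
    {"translation": [0,0,0],"rotation": [0,0,0],"jaw": 0.73},
    {"translation": [0,0,0],"rotation": [0,0,0],"jaw": 0.7},
    {"translation": [0,0,0],"rotation": [0,0,0],"jaw": 0.62},
  ],
)

```text
t: 18.25
position: [0.4569, -0.1987, 0.0313]
eef_rot: [-0.027, 0.97, -0.138, -0.2]
contact_force: [0.6, 0.4, 1.2]
opening: 0.333
grip_force: 0.0
```

Request:
step_arm(
  commands=[
    {"translation": [0,0,0],"rotation": [0,0,0],"jaw": 0.62},
    {"translation": [0,0,0],"rotation": [0,0,0],"jaw": 0.62},
    {"translation": [0,0,0],"rotation": [0,0,0],"jaw": 0.62},
    {"translation": [0,0,0],"rotation": [0,0,0],"jaw": 0.62},
    {"translation": [0,0,0],"rotation": [0,0,0],"jaw": 0.62},
  ],
)

```text
t: 18.75
position: [0.457, -0.1985, 0.0317]
eef_rot: [-0.027, 0.97, -0.138, -0.199]
contact_force: [0.0, -0.0, 0.2]
opening: 0.38
grip_force: 0.0
```

```bash
python3 - <<'E'
from asc import *
p,r,s=now();print(s["t"],p,s["contact_force"],s["opening"],"back dir",(-r.apply([0,0,1])).round(3))
I=eyes.snapshot("side")[:,:,::-1];cv2.imwrite("pics/s_rel.png",I);asc(I,290,345,276,334)
E
```

```text
18.75 [ 0.45699995 -0.1984767   0.03165873] [ 0.03432818 -0.02236052  0.24718651] 0.3802243616339977 back dir [ 0.379 -0.107  0.919]
276 ====================************+**=::::-::::-:::::::::
278 ====================+**********+++=::::::::::::::::::::
280 ====================++*********+==-::::::::::::::::::::
282 ===================+%@%%%%%%%%#==-:::::::::::::::::::::
284 ===============---=%@@@@@@@@@@#==-:ooooo=::::::::::::::
286 ------------------+%@@@@@@@@@%*==-:oo=-::::::::::::::::
288 ------------------*%@@@@@@@@@%*#**=--=:::::::::::::::::
290 -----------------=#%@@@@@@@@@%%@@@@@%=:::-:-==-::::::::
292 -----------------=#%%%%%@@@@@#%@@@@@#-:::::----::::::::
294 ------------:----+*%%%%%%%%%%#%%%%%*-.::::::::::::-::::
296 -------------:--o+*###%%%%%%#+***+=:...::::::::::==--::
298 ----------------o++**#######*+=+=:......:.:::..::::::::
300 --------:----:-=o+++********+==-:.............::.....::
302 ----------:----ooo=++++++++++=-:..::-:::............:.:
304 ---:-------::--ooo++=======+=-:....::::................
306 --------------ooo*#*++++++++==-:.......................
308 --------------oo*#%%%%%%#*#*===oo:.....................
310 -----::------=oo#@@@@@@@@@@%==ooooooo::................
312 ::-----------oo+%@@@@@@@@@@#+#%%%#####*+=:::----:......
314 ------------=ooo%@@@@@@@@@@#%@@@@%********++*#%%#+=-:::
316 ------------oooo%%@@@@@@@@%#%@@%###********************
318 -------:---oooo%#%%%%%%%@@%#%%%########**###**#*#****##
320 ----------=oooo%#####%%%%%#+*************************##
322 ==========+ooooo*****#####+==+++++=++++++++++++++++****
324 ==========*ooooo*+++******+=oooooooooooooo====++===+***
326 ==========oooooo++++++++++==oooooooooooooooooooooo=+++*
328 =========+ooooooo==========ooooooooooooooooooooooo=++++
330 =========oooooooooooooooooooooooooooooooooooooooooo====
332 ========+oooooooooooooooooooooooooooooooooooooooooooooo
```

Request:
step_arm(
  commands=[
    {"translation": [0.11,-0.03,0.28],"rotation": [0,0,0],"jaw": 0.62},
    {"translation": [0.23,-0.06,0.55],"rotation": [0,0,0],"jaw": 0.62},
    {"translation": [0.3,-0.09,0.74],"rotation": [0,0,0],"jaw": 0.62},
    {"translation": [0.3,-0.09,0.74],"rotation": [0,0,0],"jaw": 0.62},
    {"translation": [0.3,-0.09,0.74],"rotation": [0,0,0],"jaw": 0.62},
  ],
)

```text
t: 19.3
position: [0.4886, -0.2076, 0.1093]
eef_rot: [-0.027, 0.97, -0.138, -0.199]
contact_force: [0.3, -0.1, 1.0]
opening: 0.379
grip_force: 0.0
```

```bash
python3 - <<'E'
from asc import *
p,r,s=now();print(s["t"],p,s["q"].round(2));P=tcp(SH["mid"],RP);go(P+[0,0,.12],RP);go(P+RP.apply([0,0,-.045]),RP)
for n,b in(("side",(290,372,262,334)),):
    I=eyes.snapshot(n)[:,:,::-1];cv2.imwrite("pics/s_aft.png",I);asc(I,*b)
E
```

```text
19.3 [ 0.48855464 -0.20761972  0.10925663] [-0.13  0.54 -0.02 -0.06 -1.41  1.44]
d/25mm [-0.24 15.68  2.19] rot/.15 [-0.9  -3.99  0.72]
d/25mm [-0.61 15.74 -0.85] rot/.15 [-0.9  -3.99  0.72]
262 =====================================================-:......::..:..::::----::::::
264 =======================+++++++++=====================-:.........:::....:..::::::::
266 ======================+********++===================-:..................:.:..:::::
268 =====================+**********+==================-:...:::::.....................
270 =====================+***###****++++==++===========:....::::::....................
272 =====================+***#******+************+++++=::.............................
274 ====================++******##**+*******************+-............................
276 ====================***********++*******************=:............................
278 ====================+**********++++++++++*********+-:.............................
280 ===================***+**+*****+==++++++++++++++++=--:..........::--o::...........
282 ===================*%%%%%%%%%%*==++
[... 1522 characters left out ...]
:-:-
318 ------:----=ooo*#%%%%%%%%%##%%%%%%%%%%%%%%%@%@@@@@@%**##*##*##+=oooooo----:-------
320 ------:-:--oooo#######%%%%*+********##########%%%%#*******###*+ooooooo-----:-----:
322 -:-:::-:--=ooooo******####+====+=====+++++++++++**********#*#*+ooooooo-----:------
324 ---------=+ooooo+++++*****+=oooooooooooooo====++===+*********+=ooooooo------------
326 ==========oooooo+==+++++++==oooooooooooooooooooooo=+++*+*****+=oooooo-::--:------:
328 =========+ooooooo==========ooooooooooooooooooooooo=++++++++++==oooooo-----:-:-:---
330 =========oooooooooooooooooooooooooooooooooooooooooo=======+++=+oooooo---:-:-:----:
332 =========oooooooooooooooooooooooooooooooooooooooooooooooo====+ooooooo----:---:-:--
```

The shaft is in the gap: its ends are at columns 308–319 and 342–355, level and in line with base_right. Now for the middle shaft in the rack.

Request:
step_arm(
  commands=[
    {"translation": [0,0,0.9],"rotation": [0,0,0],"jaw": 0.5},
    {"translation": [0,0.3,0.9],"rotation": [0,0,0],"jaw": 0.5},
    {"translation": [0,0.8,0.4],"rotation": [0,0,0],"jaw": 0.5},
    {"translation": [0,1,0],"rotation": [-0.09,-0.4,0.07],"jaw": 0.5},
    {"translation": [0,1,0],"rotation": [-0.09,-0.4,0.07],"jaw": 0.5},
  ],
)

```text
t: 19.85
position: [0.4886, -0.1293, 0.1631]
eef_rot: [-0.02, 0.982, -0.129, -0.138]
contact_force: [0.2, 1.4, 0.5]
opening: 0.493
grip_force: 0.0
```

Request:
step_arm(
  commands=[
    {"translation": [0,1,0],"rotation": [-0.09,-0.4,0.07],"jaw": 0.5},
    {"translation": [0,1,0],"rotation": [-0.09,-0.4,0.07],"jaw": 0.5},
    {"translation": [0,1,0],"rotation": [-0.09,-0.4,0.07],"jaw": 0.5},
    {"translation": [0,1,0],"rotation": [-0.09,-0.4,0.07],"jaw": 0.5},
    {"translation": [0,1,0],"rotation": [-0.09,-0.4,0.07],"jaw": 0.5},
  ],
)

```text
t: 20.35
position: [0.4882, -0.0039, 0.1636]
eef_rot: [-0.003, 0.995, -0.103, 0.015]
contact_force: [0.3, -0.1, -0.4]
opening: 0.502
grip_force: 0.0
```

Request:
step_arm(
  commands=[
    {"translation": [0,1,0],"rotation": [-0.09,-0.4,0.07],"jaw": 0.5},
    {"translation": [0,1,0],"rotation": [-0.09,-0.39,0.08],"jaw": 0.5},
    {"translation": [-0.1,1,0],"rotation": [-0.09,0,0.08],"jaw": 0.5},
    {"translation": [-0.1,1,0],"rotation": [0,0,0],"jaw": 0.5},
    {"translation": [0,1,0],"rotation": [0,0,0],"jaw": 0.5},
  ],
)

```text
t: 20.85
position: [0.4824, 0.1211, 0.1634]
eef_rot: [0.011, 0.994, -0.084, 0.074]
contact_force: [0.3, -0.3, -0.1]
opening: 0.502
grip_force: 0.0
```

Request:
step_arm(
  commands=[
    {"translation": [0,1,0],"rotation": [0,0,0],"jaw": 0.5},
    {"translation": [0,1,0],"rotation": [0,0,0],"jaw": 0.5},
    {"translation": [0,0.6,0],"rotation": [0,0,0],"jaw": 0.5},
    {"translation": [0,0,0],"rotation": [0,0,0],"jaw": 0.5},
    {"translation": [0,0,0],"rotation": [0,0,0],"jaw": 0.5},
  ],
)

```text
t: 21.35
position: [0.4827, 0.1847, 0.1628]
eef_rot: [0.011, 0.994, -0.085, 0.073]
contact_force: [0.5, 0.4, -0.4]
opening: 0.5
grip_force: 0.0
```

```bash
python3 - <<'E'
from h import *
p,r,s=now();print(s["t"],p,s["q"].round(2),s["opening"]);P=tcp(SH["mid"],RP);go(P+RP.apply([0,0,-.05]),RP);go(P,RP)
E
```

```text
21.35 [0.48270651 0.18473733 0.16276593] [ 0.76  0.17 -0.46  0.16 -0.87  0.54] 0.5004473251739349
d/25mm [-0.42  0.05 -2.8 ] rot/.15 [-0.   -0.41 -0.  ]
d/25mm [-0.01 -0.02 -4.75] rot/.15 [-0.   -0.41 -0.  ]
```

Request:
step_arm(
  commands=[
    {"translation": [-0.14,0.01,-0.5],"rotation": [0,-0.2,0],"jaw": 0.5},
    {"translation": [-0.14,0.02,-0.7],"rotation": [0,-0.21,0],"jaw": 0.5},
    {"translation": [-0.14,0.02,-0.8],"rotation": [0,0,0],"jaw": 0.5},
    {"translation": [0,0,-0.8],"rotation": [0,0,0],"jaw": 0.5},
    {"translation": [0,0,0],"rotation": [0,0,0],"jaw": 0.5},
  ],
)

```text
t: 21.85
position: [0.4706, 0.1834, 0.0906]
eef_rot: [0.011, 0.991, -0.086, 0.102]
contact_force: [0.5, -0.7, -0.6]
opening: 0.498
grip_force: 0.0
```

```bash
python3 - <<'E'
from h import *
p,r,s=now();print(s["t"],p,s["q"].round(2),s["opening"],s["contact_force"]);P=tcp(SH["mid"],RP);go(P,RP)
E
```

```text
21.85 [0.47064977 0.18344148 0.09057893] [ 0.8   0.21 -0.68  0.31 -0.59  0.35] 0.4984616339611447 [ 0.45132121 -0.74222459 -0.55197703]
d/25mm [ 0.47  0.03 -1.87] rot/.15 [ 0.02 -0.03  0.01]
```

Request:
step_arm(
  commands=[
    {"translation": [0.12,0.03,-0.47],"rotation": [0,0,0],"jaw": 0.5},
    {"translation": [0.12,0,-0.47],"rotation": [0,0,0],"jaw": 0.5},
    {"translation": [0.12,0,-0.47],"rotation": [0,0,0],"jaw": 0.5},
    {"translation": [0.12,0,-0.45],"rotation": [0,0,0],"jaw": 0.5},
    {"translation": [0,0,0],"rotation": [0,0,0],"jaw": 0.5},
  ],
)

```text
t: 22.35
position: [0.4846, 0.186, 0.0461]
eef_rot: [0.009, 0.991, -0.085, 0.104]
contact_force: [0.5, 0.4, 0.5]
opening: 0.502
grip_force: 0.0
```

Request:
step_arm(
  commands=[
    {"translation": [0,0,0],"rotation": [0,0,0],"jaw": 1},
    {"translation": [0,0,0],"rotation": [0,0,0],"jaw": 1},
    {"translation": [0,0,0],"rotation": [0,0,0],"jaw": 1},
    {"translation": [0,0,0],"rotation": [0,0,0],"jaw": 1},
    {"translation": [0,0,0],"rotation": [0,0,0],"jaw": 1},
  ],
)

```text
t: 22.85
position: [0.4844, 0.1864, 0.047]
eef_rot: [0.009, 0.991, -0.085, 0.104]
contact_force: [-0.9, -3.1, 5.3]
opening: 0.214
grip_force: 50.0
```

Request:
step_arm(
  commands=[
    {"translation": [0,0,0],"rotation": [0,0,0],"jaw": 1},
    {"translation": [0,0,0],"rotation": [0,0,0],"jaw": 1},
    {"translation": [0,0,0],"rotation": [0,0,0],"jaw": 1},
    {"translation": [0,0,0],"rotation": [0,0,0],"jaw": 1},
    {"translation": [0,0,0],"rotation": [0,0,0],"jaw": 1},
  ],
)

```text
t: 23.35
position: [0.4844, 0.1864, 0.0469]
eef_rot: [0.009, 0.991, -0.085, 0.104]
contact_force: [-1.6, -2.9, 5.9]
opening: 0.214
grip_force: 50.0
```

```bash
python3 - <<'E'
from h import *
p,r,s=now();print(s["t"],p,s["opening"],s["grip_force"],s["contact_force"]);P=tcp(SH["mid"],RP);go(P,RP)
E
```

```text
23.35 [0.48438463 0.18637656 0.04693508] 0.21443282249669304 50.00122668338008 [-1.64212183 -2.88869428  5.91952383]
d/25mm [-0.08 -0.08 -0.12] rot/.15 [0. 0. 0.]
```

Request:
step_arm(
  commands=[
    {"translation": [0,0,0.1],"rotation": [0,0,0],"jaw": 1},
    {"translation": [0,0,0.2],"rotation": [0,0,0],"jaw": 1},
    {"translation": [0,0,0.4],"rotation": [0,0,0],"jaw": 1},
    {"translation": [0,0,0.6],"rotation": [0,0,0],"jaw": 1},
    {"translation": [0,0,0.7],"rotation": [0,0,0],"jaw": 1},
  ],
)

```text
t: 23.85
position: [0.4834, 0.1866, 0.0956]
eef_rot: [0.009, 0.991, -0.085, 0.103]
contact_force: [-0.1, -0.0, -4.6]
opening: 0.216
grip_force: 50.0
```

Request:
step_arm(
  commands=[
    {"translation": [0,0,0.8],"rotation": [0,0,0],"jaw": 1},
    {"translation": [0,0,0.8],"rotation": [0,0,0],"jaw": 1},
    {"translation": [0,-0.3,0.8],"rotation": [0,0,0],"jaw": 1},
    {"translation": [0,-0.7,0.4],"rotation": [0,0,0],"jaw": 1},
    {"translation": [0,-0.9,0],"rotation": [0,0,0],"jaw": 1},
  ],
)

```text
t: 24.35
position: [0.4849, 0.1406, 0.1676]
eef_rot: [0.007, 0.991, -0.084, 0.105]
contact_force: [1.1, -0.7, -5.0]
opening: 0.218
grip_force: 50.0
```

```bash
python3 - <<'E'
from h import *
p,r,s=now();print(s["t"],p,s["opening"],s["grip_force"],s["contact_force"]);P=np.array(cw(0,.108,.002))+RC.apply([0,0,.039]);print(P);go(P+[0,0,.06],RC)
E
```

```text
24.35 [0.48491803 0.14058203 0.16764791] 0.2175786320851326 49.99661600100808 [ 1.11348766 -0.65079229 -5.0489057 ]
[ 0.46358714 -0.17460657  0.07210031]
d/25mm [ -0.85 -12.61  -1.42] rot/.15 [ 0.89  3.99 -0.73]
```

Request:
step_arm(
  commands=[
    {"translation": [-0.07,-0.95,0],"rotation": [0.09,0.4,-0.07],"jaw": 1},
    {"translation": [-0.07,-0.95,0],"rotation": [0.09,0.4,-0.07],"jaw": 1},
    {"translation": [-0.07,-0.95,0],"rotation": [0.09,0.4,-0.07],"jaw": 1},
    {"translation": [-0.07,-0.95,0],"rotation": [0.09,0.4,-0.07],"jaw": 1},
    {"translation": [-0.07,-0.95,0],"rotation": [0.09,0.4,-0.07],"jaw": 1},
  ],
)

```text
t: 24.85
position: [0.4753, 0.0207, 0.166]
eef_rot: [-0.011, 0.992, -0.112, -0.05]
contact_force: [-0.0, 0.6, -4.3]
opening: 0.216
grip_force: 50.0
```

Request:
step_arm(
  commands=[
    {"translation": [-0.07,-0.95,0],"rotation": [0.09,0.4,-0.07],"jaw": 1},
    {"translation": [-0.07,-0.95,0],"rotation": [0.09,0.4,-0.07],"jaw": 1},
    {"translation": [-0.07,-0.95,0],"rotation": [0.09,0.4,-0.07],"jaw": 1},
    {"translation": [-0.07,-0.95,0],"rotation": [0.09,0.4,-0.07],"jaw": 1},
    {"translation": [-0.07,-0.95,0],"rotation": [0.09,0.39,-0.1],"jaw": 1},
  ],
)

```text
t: 25.35
position: [0.4676, -0.0981, 0.1656]
eef_rot: [-0.029, 0.97, -0.139, -0.199]
contact_force: [-0.3, 0.5, -5.3]
opening: 0.213
grip_force: 50.0
```

Request:
step_arm(
  commands=[
    {"translation": [-0.07,-0.95,0],"rotation": [0,0,0],"jaw": 1},
    {"translation": [-0.08,-0.9,0],"rotation": [0,0,0],"jaw": 1},
    {"translation": [0,-0.7,-0.3],"rotation": [0,0,0],"jaw": 1},
    {"translation": [0,-0.3,-0.4],"rotation": [0,0,0],"jaw": 1},
    {"translation": [0,0,0],"rotation": [0,0,0],"jaw": 1},
  ],
)

```text
t: 25.85
position: [0.4621, -0.169, 0.1466]
eef_rot: [-0.029, 0.969, -0.139, -0.2]
contact_force: [0.1, 1.0, -5.7]
opening: 0.219
grip_force: 50.0
```

```bash
python3 - <<'E'
from asc import *
p,r,s=now();print(s["t"],p,s["opening"],s["contact_force"]);P=np.array(cw(0,.108,.002))+RC.apply([0,0,.039]);go(P,RC)
c=p-r.apply([0,0,.039]);print("est centre",c,cxcy(c))
u=np.r_[np.cos(CY),np.sin(CY),0]*.032;print(" expect end centres",proj("side",np.array([c-u*1.31,c-u,c,c+u])).round(1).tolist())
I=eyes.snapshot("side")[:,:,::-1];cv2.imwrite("pics/s_pk.png",I);x,y=proj("side",c-u)[0].astype(int);asc(I,x-16,x+40,y-20,y+22)
E
```

```text
25.85 [ 0.46207609 -0.16895272  0.14655126] 0.21863565777871263 [ 0.10280878  1.02556829 -5.68488935]
d/25mm [ 0.06 -0.23 -2.98] rot/.15 [-0.01 -0.04  0.02]
est centre [ 0.4769248  -0.17328747  0.18235246] [-0.00079846  0.00498781  0.18235246]
 expect end centres [[308.1, 235.9], [313.7, 236.3], [332.1, 237.7], [350.6, 239.2]]
216 =====+###*+=-----------====-:oooo=:::-::::-:::::::::::::
218 ====++==--------------====-::oo=-:::::::::::::::::::::::
220 =++==------------------===--:---::--:----:::::::::::::::
222 ==---------------------====--:-::::::-==--:-:::::-::::::
224 ==-========#%%%%%%%###*=====--::::::-:::::::::::::::::::
226 ===+++++++#@@@@@@@@@@%*=====-:::::::::::::-==--:::::::::
228 ===+++++++%@@@@@@@@@@%+====-:.:..::::.:::::----:::::::::
230 =========+%@@@@@@@@@@%+++=-:.......:::::::::::::::::::::
232 ---------*%@@@@@@@@@@#%@%+:.............:::::..:::::::::
234 ---=-==-=*%%%%%%@@@@%#%%*:..:::::............:...::..:::
236 =========*%%%%%%%%%%#**+:...:::-::................:.::..
238 ========+*#####%%%%%*++-.....::.......................:.
240 =========+****######*==-:::.............................
242 =========+++********+======-:...........................
244 =========+++++++++++=-====-:............................
246 ================++++=====-:.............................
248 ==========================--:::.......::----:...........
250 ===============================--::..:-=======--::......
252 ====================================-==============--::.
254 ========================================================
256 ========================================================
```

Request:
step_arm(
  commands=[
    {"translation": [0.05,-0.08,-0.4],"rotation": [0,0,0],"jaw": 1},
    {"translation": [0.05,-0.09,-0.6],"rotation": [0,0,0],"jaw": 1},
    {"translation": [0.04,-0.08,-0.6],"rotation": [0,0,0],"jaw": 1},
    {"translation": [0,0,-0.5],"rotation": [0,0,0],"jaw": 1},
    {"translation": [0,0,-0.3],"rotation": [0,0,0],"jaw": 1},
  ],
)

```text
t: 26.4
position: [0.4659, -0.1751, 0.087]
eef_rot: [-0.028, 0.97, -0.139, -0.2]
contact_force: [-0.7, -0.5, -3.7]
opening: 0.215
grip_force: 50.0
```

Request:
step_arm(
  commands=[
    {"translation": [0,0,-0.12],"rotation": [0,0,0],"jaw": 1},
    {"translation": [0,0,-0.06],"rotation": [0,0,0],"jaw": 1},
    {"translation": [0,0,0],"rotation": [0,0,0],"jaw": 1},
    {"translation": [0,0,0],"rotation": [0,0,0],"jaw": 1},
    {"translation": [0,0,0],"rotation": [0,0,0],"jaw": 1},
  ],
)

```text
t: 26.9
position: [0.4671, -0.1755, 0.0849]
eef_rot: [-0.028, 0.97, -0.139, -0.198]
contact_force: [-0.1, 0.5, -4.4]
opening: 0.219
grip_force: 50.0
```

```bash
python3 - <<'E'
from asc import *
p,r,s=now();print(s["t"],p,s["opening"],s["contact_force"])
c=p-r.apply([0,0,.039]);print("est centre",c,cxcy(c))
u=np.r_[np.cos(CY),np.sin(CY),0]*.032;print(" now/goal",proj("side",np.array([c-u,cw(0,.108)-u])).round(1).tolist())
I=eyes.snapshot("side")[:,:,::-1];cv2.imwrite("pics/s_pk2.png",I);x,y=proj("side",c-u)[0].astype(int);asc(I,x-16,x+60,y-20,y+40)
E
```

```text
26.9 [ 0.46708587 -0.17547536  0.08491229] 0.2191150431848873 [-0.05012737  0.45488248 -4.38221917]
est centre [ 0.48176373 -0.17971787  0.12079489] [0.00564236 0.00016276 0.12079489]
 now/goal [[317.3, 264.7], [314.3, 269.7]]
244 ===========================-:::::::::::::::::::::::::.:::::---:::...:::=====
246 ==========================-::-ooooo-::::::::::::::::.::::..::.:oo:..:::=====
248 ==========================-:oooo+=-::::::::::::::::::::::.::::-oo...:::-====
250 ==========================-:oo=--::::::::-:::::-:::::::::::..:ooo...::::-===
252 ==========+*##******++====---==-::::::::::::::::::::::::::::::oo:.::::::-===
254 ==========*%@@@@@@%%%#+=======-::::----:::::::::::::::::::::::oo::::::::-===
256 =========+%@@@@@@@@@@#=======-::::::----::::::::::::::::::::::oo::::::::-===
258 =========+@@@@@@@@@@@*======-:.::::::::::::::-::::::::::::::::::::::::::-===
260 =========*%@@@@@@@@@%*#%%##=:.:::::::::::-===-:::::::::::::::::::::::::-====
262 =========#%@@@@@@@@@%%@@@@*:.....::.:.:::.::-:::::::::::::::::::::::::::----
264 =========*%%%%%%%@@%##@@%+:............:..::.::::::::::::::
[... 856 characters left out ...]
oooo===============+++++++++++==oooo:....::--------:
288 -------*%@@@@@@@@@%++****+++ooooooooooooooo+**********+=oooooo-:::---:------
290 -----:=#%@@@@@@@@@%*%@@@%#****++++++++++++=+**********+=oooooo--:-----------
292 ------=*%%%%%@@@@%#*%@@@@@@@%#************************+ooooooo---::-------:-
294 ------+*#%%%%%%%%%##%%%%%%%%%%####****#************#**=ooooooo--:-:---:---::
296 -----=+*####%%%%%#+****#*######*******************##*+=oooooo----::---------
298 -----o++***######*==+++++++++++++++++++++**********#*+=oooooo------:--------
300 ----=o++++++*****+==+**++++++++++++++++++++**********+=oooooo----:-----:----
302 :---oo==++++++++++==+++++++++++++++++++++*+++++******+=oooooo-----:-::-:----
```

Request:
step_arm(
  commands=[
    {"translation": [-0.06,0.02,-0.12],"rotation": [0,0,0],"jaw": 1},
    {"translation": [0,0,-0.12],"rotation": [0,0,0],"jaw": 1},
    {"translation": [0,0,-0.08],"rotation": [0,0,0],"jaw": 1},
    {"translation": [0,0,-0.06],"rotation": [0,0,0],"jaw": 1},
    {"translation": [0,0,0],"rotation": [0,0,0],"jaw": 1},
  ],
)

```text
t: 27.45
position: [0.4651, -0.1749, 0.0746]
eef_rot: [-0.028, 0.97, -0.139, -0.199]
contact_force: [-0.6, -0.6, -4.5]
opening: 0.212
grip_force: 50.0
```

Request:
step_arm(
  commands=[
    {"translation": [0,0,-0.06],"rotation": [0,0,0],"jaw": 1},
    {"translation": [0,0,0],"rotation": [0,0,0],"jaw": 1},
    {"translation": [0,0,0],"rotation": [0,0,0],"jaw": 1},
    {"translation": [0,0,0],"rotation": [0,0,0],"jaw": 1},
    {"translation": [0,0,0],"rotation": [0,0,0],"jaw": 1},
  ],
)

```text
t: 27.95
position: [0.4653, -0.1749, 0.0734]
eef_rot: [-0.028, 0.97, -0.139, -0.199]
contact_force: [0.1, 0.6, -5.0]
opening: 0.218
grip_force: 50.0
```

Request:
step_arm(
  commands=[
    {"translation": [0,0,-0.05],"rotation": [0,0,0],"jaw": 1},
    {"translation": [0,0,0],"rotation": [0,0,0],"jaw": 1},
    {"translation": [0,0,0],"rotation": [0,0,0],"jaw": 1},
    {"translation": [0,0,0],"rotation": [0,0,0],"jaw": 1},
    {"translation": [0,0,0],"rotation": [0,0,0],"jaw": 1},
  ],
)

```text
t: 28.45
position: [0.4653, -0.1749, 0.0722]
eef_rot: [-0.028, 0.97, -0.139, -0.198]
contact_force: [0.9, 0.1, -4.5]
opening: 0.219
grip_force: 50.0
```

Request:
step_arm(
  commands=[
    {"translation": [0,0,-0.05],"rotation": [0,0,0],"jaw": 1},
    {"translation": [0,0,0],"rotation": [0,0,0],"jaw": 1},
    {"translation": [0,0,0],"rotation": [0,0,0],"jaw": 1},
    {"translation": [0,0,0],"rotation": [0,0,0],"jaw": 1},
    {"translation": [0,0,0],"rotation": [0,0,0],"jaw": 1},
  ],
)

```text
t: 28.95
position: [0.4654, -0.1749, 0.0718]
eef_rot: [-0.028, 0.97, -0.138, -0.198]
contact_force: [-1.0, 2.2, 5.3]
opening: 0.221
grip_force: 50.0
```

Request:
step_arm(
  commands=[
    {"translation": [0,0,-0.05],"rotation": [0,0,0],"jaw": 1},
    {"translation": [0,0,0],"rotation": [0,0,0],"jaw": 1},
    {"translation": [0,0,0],"rotation": [0,0,0],"jaw": 1},
    {"translation": [0,0,0],"rotation": [0,0,0],"jaw": 1},
    {"translation": [0,0,0],"rotation": [0,0,0],"jaw": 1},
  ],
)

```text
t: 29.45
position: [0.4655, -0.1749, 0.0715]
eef_rot: [-0.028, 0.97, -0.138, -0.198]
contact_force: [-1.3, 3.6, 9.6]
opening: 0.217
grip_force: 50.0
```

```bash
python3 - <<'E'
from asc import *
u=np.r_[np.cos(CY),np.sin(CY),0]*.032;x,y=proj("side",cw(0,.108)-u)[0];print("goal end",x,y)
I=eyes.snapshot("side")[:,:,::-1];cv2.imwrite("pics/s_pk3.png",I);x=int(x);y=int(y);asc(I,x-16,x+50,y-20,y+40)
E
```

```text
goal end 314.3056745356675 269.71447417212596
249 =============================-::::::::::::::::::::::::::::---::::.
251 =============================-:::::--:::::::::::::::::::.::.::::--
253 ============================-:-ooooooo:::::::::::::::::.:::::.::oo
255 ============================-:oo==--:::::::::::::::::::::.:::.::oo
257 =============+***+++++++====-:oo=-:::::::::::::::::::::::::::.::oo
259 ============+%@@%%%%%%%#+=====---::::::::::::::::-:::::::::::::-oo
261 ===========+#@@@@@@@@@@#========-:::::--=-:::::::::::::::::::::ooo
263 ===========+%@@@@@@@@@@#=======-::::::---::::::::-::::::::::::::-:
265 ===========*%@@@@@@@@@@*####*+-:::::::::::::--::::::-:::::::::::::
267 ===========*%@@@@@@@@@%%@@@@%+:..:.::::::::-==-:::::::::::::::::::
269 ==========+*%%%%%%@@@@#%@@@#=:......::::.:::::::::::::::::::::::::
271 ===========*#%%%%%%%%%##%%*-..............:::.:.::::::::::::::::::
273 ===========+#######%%#*++=:..::--:.............:..:.::::::::::::--
275 ===========+*******##*+=-:...:::::.......................:.::::-==
277 ===========++++++++**+==-:..............................
[... 375 characters left out ...]
----=*%@@@@@@@@@%*#%%#*++++++++=+=+oooooo+****++=-::.........
291 ----:----=#%@@@@@@@@@#%@@@@@@@@#*******++++++++*********+=-o::....
293 ------:--=*%%%%%%@@@%#%@@@@@@@@@%##*#********************+oooooo::
295 ----:----+*#%%%%%%%%#*##%%%%%%%%%###****#*###********###*=ooooooo-
297 -----:--o+**######%%*++++***************************#*#*+=oooooo--
299 --------o++**********==+++++++++++++++++++++++********#*+=oooooo-:
301 -------oo+++++++++*++==++++++++++**+++++++++++**********+=oooooo--
303 -------ooo=====+++++=====+=+====++++++++++++++++++++++*++=oooooo--
305 ---:--=oo**++=+=========oooooooooooooooo======+++++++++++oooooo=--
307 ------ooo%%*****++++===oooooooooooooooooooooo=======+++=+oooooo---
```

The end is at about (315,268) against a goal of (314,270), so it is seated. Unload and release.

Request:
step_arm(
  commands=[
    {"translation": [0,0,0.04],"rotation": [0,0,0],"jaw": 1},
    {"translation": [0,0,0],"rotation": [0,0,0],"jaw": 0.76},
    {"translation": [0,0,0],"rotation": [0,0,0],"jaw": 0.73},
    {"translation": [0,0,0],"rotation": [0,0,0],"jaw": 0.7},
    {"translation": [0,0,0],"rotation": [0,0,0],"jaw": 0.62},
  ],
)

```text
t: 30.0
position: [0.465, -0.1754, 0.0703]
eef_rot: [-0.027, 0.97, -0.139, -0.199]
contact_force: [-0.8, -0.3, 0.7]
opening: 0.327
grip_force: 0.0
```

Request:
step_arm(
  commands=[
    {"translation": [0,0,0],"rotation": [0,0,0],"jaw": 0.62},
    {"translation": [0,0,0],"rotation": [0,0,0],"jaw": 0.62},
    {"translation": [0,0,0],"rotation": [0,0,0],"jaw": 0.62},
    {"translation": [0,0,0],"rotation": [0,0,0],"jaw": 0.62},
    {"translation": [0,0,0],"rotation": [0,0,0],"jaw": 0.62},
  ],
)

```text
t: 30.5
position: [0.4653, -0.175, 0.0707]
eef_rot: [-0.028, 0.97, -0.139, -0.199]
contact_force: [0.6, -0.5, 0.1]
opening: 0.38
grip_force: 0.0
```

Request:
step_arm(
  commands=[
    {"translation": [0.11,-0.03,0.28],"rotation": [0,0,0],"jaw": 0.62},
    {"translation": [0.23,-0.06,0.55],"rotation": [0,0,0],"jaw": 0.62},
    {"translation": [0.3,-0.09,0.74],"rotation": [0,0,0],"jaw": 0.62},
    {"translation": [0.3,-0.09,0.74],"rotation": [0,0,0],"jaw": 0.62},
    {"translation": [0.3,-0.09,0.74],"rotation": [0,0,0],"jaw": 0.62},
  ],
)

```text
t: 31.0
position: [0.4968, -0.1841, 0.1483]
eef_rot: [-0.028, 0.97, -0.139, -0.198]
contact_force: [0.9, -0.7, 0.1]
opening: 0.38
grip_force: 0.0
```

Request:
step_arm(
  commands=[
    {"translation": [0.3,-0.09,0.8],"rotation": [0,0,0],"jaw": 0.62},
    {"translation": [0,0,0.8],"rotation": [0,0,0],"jaw": 0.62},
    {"translation": [0,0,0.8],"rotation": [0,0,0],"jaw": 0.62},
    {"translation": [0,0,0.4],"rotation": [0,0,0],"jaw": 0.62},
    {"translation": [0,0,0],"rotation": [0,0,0],"jaw": 0.62},
  ],
)

```text
t: 31.5
position: [0.5046, -0.1864, 0.2185]
eef_rot: [-0.028, 0.97, -0.139, -0.197]
contact_force: [-0.1, 0.4, -0.1]
opening: 0.379
grip_force: 0.0
```

```bash
python3 - <<'E'
from h import *
I=eyes.snapshot("side")[:,:,::-1];J=eyes.snapshot("top")[:,:,::-1]
p,r,s=now();print(s["t"],p,s["contact_force"])
cv2.imwrite("pics/fin.png",np.hstack([cv2.resize(I[220:350,280:410],(400,400)),cv2.resize(J[200:300,330:430],(400,400))]))
E
```

```text
31.6 [ 0.5034188  -0.1859376   0.21634986] [-0.08856918  0.20574506 -1.29181631]
```

View pics/fin.png

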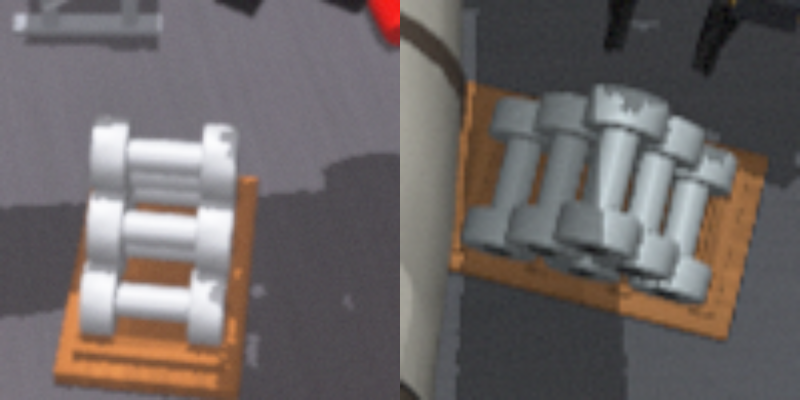

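The pyramid is complete: the peak (165,155 in the side crop) sits level over the gap shaft (165,235) and base_right (150,300), the ends line up, and the gripper is clear.

```bash
python3 -c "
from plant import hand_in
print(hand_in())"
```

```text
the job is handed in; nothing more can be done
None
```

The pyramid is finished and handed in: one plain shaft lies in the second-layer gap and the other on top as the peak, both level, lined up and released. The gear shaft was left in the rack and nothing else on the bench was touched; no verdict came back at hand-in.

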